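# Load the dry-block heater with sample tubes

### The arm

A 7-joint arm with a two-finger parallel gripper is mounted at the origin on the work surface. World frame = base frame: x ahead of the robot, y to its left, z up, the work surface at z = 0. Lengths are in m, angles in rad, forces in N, time in s.
With the tool pointing down it reaches from about 0.425 to 0.875 m from the base axis. Payload 4.7 kg.
Tool frame: the origin (TCP) lies on the centre line of the jaws, within the pads' length; the fingertips stand 17 mm ahead of it and the grasp point (between the pads) lies 2 mm behind it; y points along the fingers, x is the direction in which the jaws open and shut, and the axes are right-handed (so a half turn about y gives the same grasp; the last joint's range is limited). The gripper opens to 87 mm and grips with 3 to 60 N. Pads are 19 mm wide; open, the fingers measure 117 mm over their backs; the gripper's body (75 mm by 190 mm) begins 51 mm behind the grasp point.
Start: joints at [1.348, 0.321, -0.07, 1.45, 0.023, 1.371, -0.057], TCP at [0.152, -0.632, 0.24] pointing down, gripper open.
Joint ranges: [-2.86, 2.86], [-0.3, 2.09], [-1.38, 1.24], [0.06, 2.45], [-1.56, 4.7], [0.09, 2.05], [-2.69, 2.69]. Speed limits (rad/s): [2.57, 2.57, 3.14, 3.14, 3.14, 3.14, 3.14].

### API

Orientations are given as a unit quaternion [w, x, y, z].
In Python, from cell import get_obs, vision, order gives the robot as it stands. The module is installed in compiled form; this text tells all that it offers.
- The arm moves only by the shell command python3 -m crank 'ROWS' [OPENING] [FORCE]. ROWS is text: rows parted by semicolons, each of 6 numbers parted by spaces: the shift along the tool's x, y, z in cm, then the turn, a rotation vector about the tool's x, y, z in degrees. A call has exactly 5 rows; each row is the pose to reach, as a shift and turn from the pose commanded when the call began, along the tool's axes at that moment; what a row does not reach only later rows make up. A row lasts 1/10 s, in which the tool goes at most 50 mm and 8.59 degrees, less where a joint would pass 70% of its speed; a pose out of reach is approached as far as the arm can. A call with a gripper value outside its range is refused whole. OPENING is the opening, from -1 (shut) to 1 (fully open), so that 0 is half open, set as the call begins (- or left out, the last holds). The fingers move at their own pace and stop on an object; FORCE is the grip in N (left out, the last holds). Time passes only in rows, so rows that repeat a pose let the fingers close, or fill a call up. It gives the time, the measured TCP pose, the force and the opening at its end, in the units of the state.
- get_obs(): the state, without advancing time (a new reading comes with each control period).
- vision.get_image(name): name is "side" or "top" or "wrist"; returns a dict with "pixels" (384x512x3 uint8, red, green, blue), "K" (3x3 intrinsics, pixels), "k1" (the pictures are not rectified: a ray, as slopes to the right and down, at radius r is drawn at 1 + k1 r^2 times it, then the intrinsics apply), "rvec" (rotation vector, rad) and "tvec" (3), from world to camera coordinates, as OpenCV has them; the wrist camera has in their place "mount" (4x4, takes a point from camera to tool coordinates, whose origin is the TCP and whose axes are the tool frame's). Camera axes: x right, y down, z forward; pixel columns grow to the right and rows downward; lengths in m; the calibration is good to about 2 mm. A picture is of the moment at which its call begins: read the wrist's pose just before it. There is no depth.
- order.hand_in(): hands the job in, once; it reports no verdict.
The state is a dict: "time_s": time; "q": joint angles; "qd": joint speeds; "effort": joint torques, N m; "tcp_pos": TCP position; "eef_rot": TCP orientation; "force": force on the tool from outside, world axes, zero at the start; "moment": the same for the moment, N m; "finger_gap": finger opening in m.
Only numpy, scipy, OpenCV 4.12 (cv2) and the standard library are available. Lean on these libraries where they do the work, as an engineer would, in place of code of your own. Each camera call takes 0.05 s, during which the arm holds its last target. There are 200 camera calls.

### The job

Get the dry-block heater ready and start it: lift the small-hole block out of its well and stand it on the bench beside the heater, then press the four-hole block down into the empty well until it sits flush. After that stand every sample tube from the grooved tray upright in the block, cap up, one to a hole and right to the bottom, and last of all press the start button. Leave the brown reagent bottle and the slide box where they are.

Things in the scene. Friction and masses are not known exactly. Their poses are not given: they have to be found in the camera images.
- heater: Dry-block heater, fixed to the bench (place and yaw differ): white box 244 (x) by 104 (y) by 80 mm high with an open well in its top and, on the top at its -x end, a control panel with display and start button; that end is turned roughly to the robot. Origin: centre of its underside, at bench level; z up
- well (a point): Centre of the mouth of the heater's well, level with its top face, 80 mm above the bench, 30 mm along the heater's +x from its origin; axes as the heater's. The well is 160 mm along x, 44 mm along y and 50 mm deep, with vertical walls and a flat floor
- start (a joint): Travel of the start button in m: 0 when up, 0.005 when fully down (spring, about 4 N to push right down; comes back up by itself). A press counts from 0.0035
- start_top (a point): Centre of the top face of the start button, a round white push button 22 mm across in a grey housing on the heater's control panel; pressed straight down
- block_lug (a point): Centre of the lifting lug of the four-hole aluminium block, loose on the bench: 156 (x) by 40 (y) by 50 mm high, 0.7 kg. It fits the well with 2 mm to spare on each side, either way round, top level with the heater's. Lug: upright tab amid the block's top, 22 (x) by 10 (y) by 34 mm high, to be pinched across y; this point is 17 mm above the block's top, 67 mm above its underside. z up
- hole0 (a point): Centre of the mouth of hole 0 of the four-hole block, in its top face, 58 mm from the block's middle along -x. Round, 19 mm wide with a small chamfer, 42 mm deep, flat bottom, upright
- hole1 (a point): Centre of the mouth of hole 1 of the four-hole block, in its top face, 28 mm from the block's middle along -x. Round, 19 mm wide with a small chamfer, 42 mm deep, flat bottom, upright
- hole2 (a point): Centre of the mouth of hole 2 of the four-hole block, in its top face, 28 mm from the block's middle along +x. Round, 19 mm wide with a small chamfer, 42 mm deep, flat bottom, upright
- hole3 (a point): Centre of the mouth of hole 3 of the four-hole block, in its top face, 58 mm from the block's middle along +x. Round, 19 mm wide with a small chamfer, 42 mm deep, flat bottom, upright
- old_lug (a point): Centre of the lifting lug of the other aluminium block, which has two rows of small holes in its top and sits flush in the heater's well at the start. Same outside size and the same lug as the four-hole block (156 by 40 by 50 mm, lug 22 by 10 by 34 mm, this point 67 mm above its underside), about 0.75 kg. x along the block, z up
- tray: Grey tube tray, fixed (place and yaw differ): base 168 (x) by 204 (y) by 5 mm, end walls 38 mm high at x = -82 and +82 mm, two comb rails along y, 8 mm thick, at x = -34 and +40 mm: groove floors 26, teeth tops 36 mm above the bench; grooves at y = -67.5, -22.5, 22.5, 67.5 mm. Tubes lie along x on both rails, cap to -x (towards the robot), axis 34 mm up. Origin: centre of underside
- tube0_mid (a point): Middle of the axis of a capped sample tube: 130 mm long, 28 g, body 16 mm in diameter, round closed bottom end, black cap 18 mm in diameter over the last 20 mm. x axis along the tube from bottom end to cap; each end is 65 mm from this point. Lies in the tray at the start (some may be absent). Fully down in a hole of the block this point is 23 mm above the block's top
- tube1_mid (a point): Middle of the axis of a capped sample tube: 130 mm long, 28 g, body 16 mm in diameter, round closed bottom end, black cap 18 mm in diameter over the last 20 mm. x axis along the tube from bottom end to cap; each end is 65 mm from this point. Lies in the tray at the start (some may be absent). Fully down in a hole of the block this point is 23 mm above the block's top
- tube2_mid (a point): Middle of the axis of a capped sample tube: 130 mm long, 28 g, body 16 mm in diameter, round closed bottom end, black cap 18 mm in diameter over the last 20 mm. x axis along the tube from bottom end to cap; each end is 65 mm from this point. Lies in the tray at the start (some may be absent). Fully down in a hole of the block this point is 23 mm above the block's top
- tube3_mid (a point): Middle of the axis of a capped sample tube: 130 mm long, 28 g, body 16 mm in diameter, round closed bottom end, black cap 18 mm in diameter over the last 20 mm. x axis along the tube from bottom end to cap; each end is 65 mm from this point. Lies in the tray at the start (some may be absent). Fully down in a hole of the block this point is 23 mm above the block's top
- reagent: Bystander: brown reagent bottle, 60 mm across, 130 mm high, standing; origin centre of its underside; leave alone
- slidebox: Bystander: small card box of microscope slides, 85 by 60 by 32 mm; origin centre of its underside; leave alone

How it is judged:
On the way, in this order (a step that is already met when the one before it is completed fails the run):
1. the small-hole block stands upright on the bench, out of the heater (height (world z) of old_lug between 0.062 and 0.072 m and angle between old_lug's own z axis and vertical below 0.05 rad and horizontal distance between old_lug and well above 0.08 m), for 0.3 s.
2. the four-hole block sits flush in the well (all of step 1 and horizontal distance between block_lug and well below 0.006 m and z of block_lug in the frame of heater between 0.09 and 0.0998 m and angle between the x axis of block_lug and the x axis of heater, either way round below 0.05 rad and angle between block_lug's own z axis and vertical below 0.05 rad), for 0.3 s.
3. every tube stands upright, cap up, at the bottom of a hole of the seated block (all of step 2 and angle between each of tube0_mid, tube1_mid, tube2_mid, tube3_mid's own x axis and vertical below 0.15 rad and z of each of tube0_mid, tube1_mid, tube2_mid, tube3_mid in the frame of block_lug below 0.0115 m and (horizontal distance between tube0_mid and hole0 below 0.009 m or horizontal distance between tube0_mid and hole1 below 0.009 m or horizontal distance between tube0_mid and hole2 below 0.009 m or horizontal distance between tube0_mid and hole3 below 0.009 m) and (horizontal distance between tube1_mid and hole0 below 0.009 m or horizontal distance between tube1_mid and hole1 below 0.009 m or horizontal distance between tube1_mid and hole2 below 0.009 m or horizontal distance between tube1_mid and hole3 below 0.009 m) and (horizontal distance between tube2_mid and hole0 below 0.009 m or horizontal distance between tube2_mid and hole1 below 0.009 m or horizontal distance between tube2_mid and hole2 below 0.009 m or horizontal distance between tube2_mid and hole3 below 0.009 m) and (horizontal distance between tube3_mid and hole0 below 0.009 m or horizontal distance between tube3_mid and hole1 below 0.009 m or horizontal distance between tube3_mid and hole2 below 0.009 m or horizontal distance between tube3_mid and hole3 below 0.009 m)), for 0.3 s.
4. the start button is pressed, with everything loaded (value of joint start above 0.0035 m and horizontal distance between block_lug and well below 0.006 m and z of block_lug in the frame of heater between 0.09 and 0.0998 m and angle between the x axis of block_lug and the x axis of heater, either way round below 0.05 rad and angle between block_lug's own z axis and vertical below 0.05 rad and angle between each of tube0_mid, tube1_mid, tube2_mid, tube3_mid's own x axis and vertical below 0.15 rad and z of each of tube0_mid, tube1_mid, tube2_mid, tube3_mid in the frame of block_lug below 0.0115 m and (horizontal distance between tube0_mid and hole0 below 0.009 m or horizontal distance between tube0_mid and hole1 below 0.009 m or horizontal distance between tube0_mid and hole2 below 0.009 m or horizontal distance between tube0_mid and hole3 below 0.009 m) and (horizontal distance between tube1_mid and hole0 below 0.009 m or horizontal distance between tube1_mid and hole1 below 0.009 m or horizontal distance between tube1_mid and hole2 below 0.009 m or horizontal distance between tube1_mid and hole3 below 0.009 m) and (horizontal distance between tube2_mid and hole0 below 0.009 m or horizontal distance between tube2_mid and hole1 below 0.009 m or horizontal distance between tube2_mid and hole2 below 0.009 m or horizontal distance between tube2_mid and hole3 below 0.009 m) and (horizontal distance between tube3_mid and hole0 below 0.009 m or horizontal distance between tube3_mid and hole1 below 0.009 m or horizontal distance between tube3_mid and hole2 below 0.009 m or horizontal distance between tube3_mid and hole3 below 0.009 m)), for 0.05 s.
At the end, for the whole second after the job is handed in: Four-hole block flush in the well (3 mm, 0.05 rad); every tube present in one of its holes, cap up, within 0.15 rad of vertical and 4 mm of the bottom; small-hole block upright on the bench, middle over 80 mm from the well's; start pressed after loading and up again (all of step 3 and value of joint start below 0.002 m); the robot touches nothing.
It fails at once if the reagent bottle was moved or knocked over (distance of reagent from where it was at the start of the episode above 0.03 m or angle between reagent's own z axis and vertical above 0.4 rad).
It fails at once if the slide box was moved (distance of slidebox from where it was at the start of the episode above 0.03 m).
It fails at once if the start button was pressed before the blocks had been changed (value of joint start above 0.0035 m and not (horizontal distance between block_lug and well below 0.006 m and z of block_lug in the frame of heater between 0.09 and 0.0998 m and angle between the x axis of block_lug and the x axis of heater, either way round below 0.05 rad and angle between block_lug's own z axis and vertical below 0.05 rad)).
Of tube0, tube1, tube2, tube3 only 2 to 4 are there at a start; the rules pass over those that are not, and their reading is None.
At some moment in a run one of block, old_block, tube0, tube1, tube2, tube3 may be knocked a few centimetres aside while the robot is not near it.
It also fails if it takes over 210 s, if anything falls off the work surface, if the arm or the gripper's body presses on something with over 40 N, if the wrist force passes 120 N, or if a joint passes its speed limit or range.

## Working session

There is one attempt and no reset: what is moved stays moved. The work goes in short steps, Python scripts to look and compute and a shell command to move; the robot and the scene stay as the last step left them, time stands still between calls to the robot, and variables do not carry over. Pictures are saved under pics/ and viewed, about 12 in all and at most 16, crops included, and the job is handed in when it is done.

```bash
mkdir -p pics; cat > h.py <<'E'
import numpy as np, cv2
from scipy.spatial.transform import Rotation as R
from cell import get_obs, vision, order
def cam(name):
    o=get_obs(); im=vision.get_image(name)
    K=np.array(im["K"]);k1=float(im["k1"])
    if name=="wrist":
        w,x,y,z=o["eef_rot"]; T=np.eye(4); T[:3,:3]=R.from_quat([x,y,z,w]).as_matrix(); T[:3,3]=o["tcp_pos"]
        C=T@np.array(im["mount"])
    else:
        E=np.eye(4);E[:3,:3]=R.from_rotvec(np.ravel(im["rvec"])).as_matrix();E[:3,3]=np.ravel(im["tvec"]);C=np.linalg.inv(E)
    return dict(px=np.array(im["pixels"]),K=K,k1=k1,C=C)
def ray(c,uv):
    uv=np.atleast_2d(np.asarray(uv,float)); d=np.c_[(uv[:,0]-c["K"][0,2])/c["K"][0,0],(uv[:,1]-c["K"][1,2])/c["K"][1,1]]
    s=d.copy()
    for _ in range(20): s=d/(1+c["k1"]*(s**2).sum(1,keepdims=True))
    return c["C"][:3,3], np.c_[s,np.ones(len(s))]@c["C"][:3,:3].T
def plane(c,uv,z):
    o,d=ray(c,uv); return o+d*((z-o[2])/d[:,2])[:,None]
def proj(c,P):
    P=np.atleast_2d(P); E=np.linalg.inv(c["C"]); p=P@E[:3,:3].T+E[:3,3]; s=p[:,:2]/p[:,2:]
    s=s*(1+c["k1"]*(s**2).sum(1,keepdims=True)); return s*[c["K"][0,0],c["K"][1,1]]+c["K"][:2,2]
def tri(obs):
    A=np.zeros((3,3));b=np.zeros(3);L=[]
    for c,uv in obs:
        o,d=ray(c,uv);d=d[0]/np.linalg.norm(d[0]);M=np.eye(3)-np.outer(d,d);A+=M;b+=M@o;L.append((o,M))
    p=np.linalg.solve(A,b);return p,[float(np.linalg.norm(M@(p-o))) for o,M in L]
def save(c,name,s=1.5,crop=None):
    im=c["px"][:,:,::-1]
    if crop: im=im[crop[1]:crop[3],crop[0]:crop[2]]
    cv2.imwrite("pics/"+name+".png",cv2.resize(im,None,fx=s,fy=s,interpolation=cv2.INTER_CUBIC))
def rot():
    w,x,y,z=get_obs()["eef_rot"]; return R.from_quat([x,y,z,w])
def togo(target,yaw=None):
    """shift in tool axes (cm) from measured pose to target; yaw: world direction angle for tool x"""
    o=get_obs();r=rot(); print("shift cm",np.round(r.inv().apply(np.array(target)-o["tcp_pos"])*100,2))
E
cat > a.py <<'E'
from h import *
np.set_printoptions(precision=3,suppress=True)
o=get_obs(); print(o); 
for n in ["top","side","wrist"]:
    c=cam(n); save(c,n+"0",1.5); np.save(n+"0.npy",c,allow_pickle=True); print(n,c["K"].ravel(),c["k1"]);print(c["C"])
print(rot().as_matrix())
E
python3 a.py
```

```text
{'time_s': 0.0, 'q': array([ 1.348,  0.322, -0.07 ,  1.452,  0.023,  1.371, -0.057]), 'qd': array([ 0.   ,  0.002,  0.001,  0.002, -0.   , -0.001,  0.   ]), 'effort': array([  0.   , -49.128,  -0.403, -31.252,  -0.064,   0.044,   0.   ]), 'tcp_pos': array([ 0.152, -0.631,  0.238]), 'eef_rot': array([ 0.556, -0.555,  0.438, -0.437]), 'force': array([ 0.081, -0.06 ,  0.655]), 'moment': array([-0.008,  0.042,  0.018]), 'finger_gap': 0.08699998105947039}
top [396.717   0.    262.093   0.    396.717 188.569   0.      0.      1.   ] 0.010199220395306439
[[ 0.006 -0.994  0.106  0.49 ]
 [-1.    -0.003  0.026 -0.009]
 [-0.026 -0.106 -0.994  1.073]
 [ 0.     0.     0.     1.   ]]
side [421.176   0.    260.22    0.    421.176 187.595   0.      0.      1.   ] -0.0743316285344029
[[-0.943 -0.227  0.244  0.343]
 [-0.333  0.672 -0.662  0.67 ]
 [-0.014 -0.705 -0.709  0.791]
 [ 0.     0.     0.     1.   ]]
wrist [326.878   0.    253.62    0.    326.878 193.979   0.      0.      1.   ] -0.0664903236800022
[[ 0.233 -0.931 -0.281  0.229]
 [-0.972 -0.224 -0.066 -0.614]
 [-0.001  0.289 -0.957  0.384]
 [ 0.     0.     0.     1.   ]]
[[ 0.235 -0.     0.972]
 [-0.972  0.001  0.235]
 [-0.001 -1.    -0.   ]]
```

View pics/top0.png

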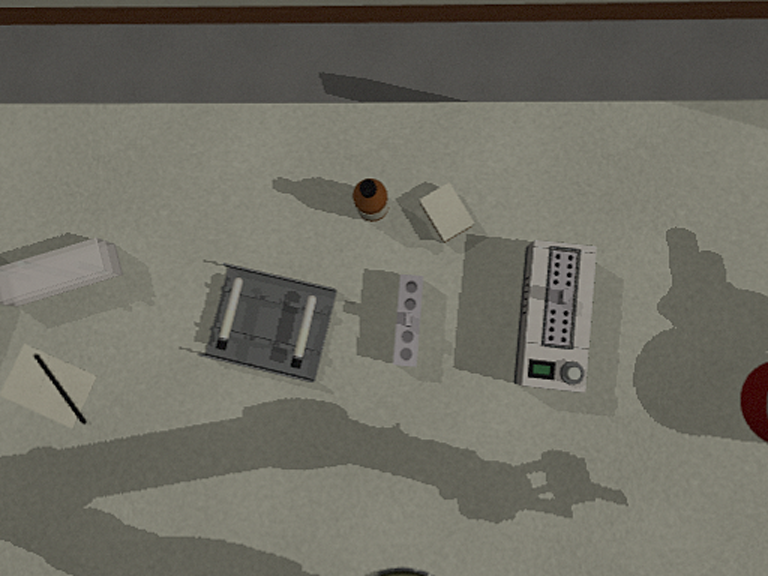

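View pics/side0.png

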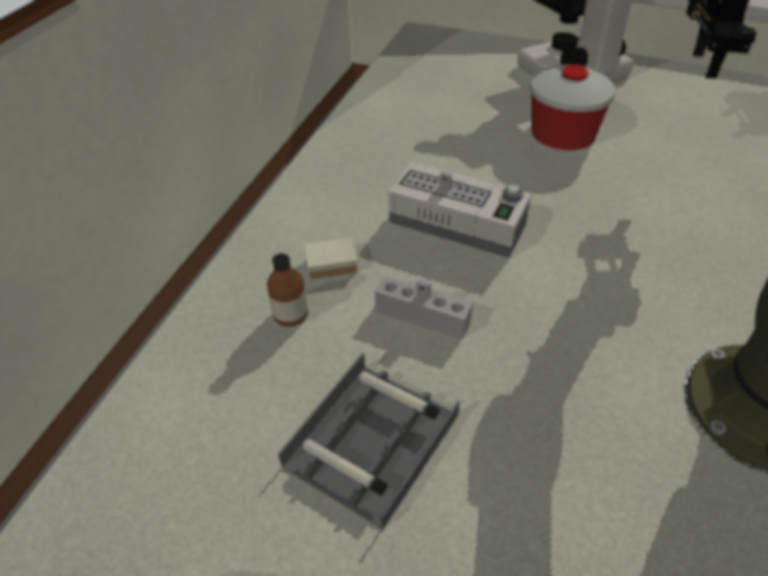

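```bash
cat > b.py <<'E'
from h import *
np.set_printoptions(precision=3,suppress=True)
t=np.load("top0.npy",allow_pickle=True).item(); s=np.load("side0.npy",allow_pickle=True).item()
def p(l,z): return plane(t,np.array(l)/1.5,z)
H=p([(533,241),(595,246),(587,390),(523,385)],.08); print("heater",H,np.linalg.norm(np.diff(H,axis=0),axis=1))
print("button",p([(571,373)],.09)); 
Hh=p([(412,286),(410,303),(407,338),(405,354)],.05); print("holes",Hh,np.linalg.norm(Hh[3]-Hh[0]))
T=p([(236,279),(222,348),(311,296),(296,367)],.034);print("tubes",T,np.linalg.norm(T[1]-T[0]),np.linalg.norm(T[3]-T[2]))
print("bottle base",p([(374,212)],0),"slide",p([(420,192),(453,184),(475,218),(446,240)],.032))
for n,a,b in [("oldlug top",(560,296),(446,177)),("lug top",(408,319),(424,286)),("capA",(222,345),(432,411)),("capB",(298,363),(378,486)),("tubeAend",(237,281),(363,377)),("reag top",(370,186),(281,259)),("hole0",(412,286),(390,287)),("hole3",(405,354),(458,308)),("button",(571,371),(513,190))]:
    print(n,*tri([(t,np.array(a)/1.5),(s,np.array(b)/1.5)]))
E
python3 b.py
```

```text
heater [[ 0.668 -0.217  0.08 ]
 [ 0.659 -0.32   0.08 ]
 [ 0.421 -0.3    0.08 ]
 [ 0.429 -0.196  0.08 ]] [0.103 0.239 0.104]
button [[ 0.449 -0.272  0.09 ]]
holes [[ 0.594 -0.014  0.05 ]
 [ 0.565 -0.011  0.05 ]
 [ 0.505 -0.006  0.05 ]
 [ 0.477 -0.003  0.05 ]] 0.1172422786880117
tubes [[0.607 0.297 0.034]
 [0.486 0.317 0.034]
 [0.577 0.163 0.034]
 [0.454 0.186 0.034]] 0.12309887369722021 0.12601182703109318
bottle base [[0.736 0.055 0.   ]] slide [[ 0.765 -0.028  0.032]
 [ 0.779 -0.087  0.032]
 [ 0.717 -0.126  0.032]
 [ 0.678 -0.074  0.032]]
oldlug top [ 0.572 -0.253  0.109] [0.0009715806554383706, 0.0009715806554381494]
lug top [ 0.536 -0.008  0.073] [0.0001665292305927617, 0.00016652923059298327]
capA [0.466 0.272 0.163] [0.024690942208978845, 0.02469094220897887]
capB [ 0.492  0.227 -0.135] [0.03858781889518546, 0.038587818895185526]
tubeAend [0.563 0.251 0.162] [0.02667751284658665, 0.026677512846586773]
reag top [0.75  0.055 0.124] [0.0004426022649801801, 0.0004426022649803444]
hole0 [ 0.595 -0.014  0.045] [0.0005758695553037504, 0.0005758695553035149]
hole3 [ 0.477 -0.003  0.047] [0.00027033917701808495, 0.0002703391770180096]
button [ 0.451 -0.271  0.095] [0.001777535145788765, 0.0017775351457887869]
```

View pics/wrist0.png

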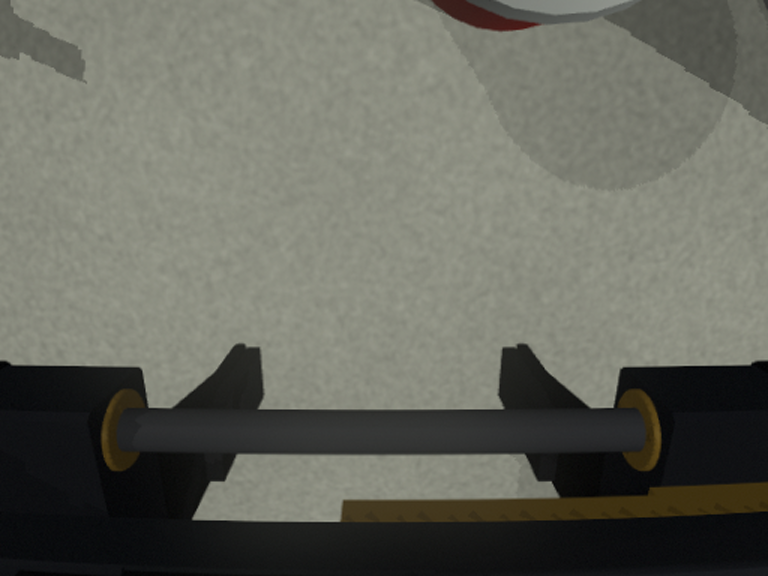

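Top view: heater at right (lug at 560,296; button 571,373), four-hole block in the middle (lug 408,319), two tubes in the tray (230,310 and 304,330; caps towards the robot), bottle 370,195, slide box 447,212. Side view confirms two tubes and agrees on the heights (old lug top 0.109, block lug top 0.073, holes 0.046). The wrist view shows only empty bench and the pot's rim. Now I move over the old lug.

```bash
python3 -m crank '-1.8 -0.2 3.3 0 0 0; -3.6 -0.4 6.6 0 0 0; -5.4 -0.6 10 0 0 0; -7.2 -0.8 13.3 0 0 0; -9 -1 16.6 0 0 0' 1 40
python3 -m crank '-1.8 -0.2 3.3 0 0 0; -3.6 -0.4 6.6 0 0 0; -5.4 -0.6 10 0 0 0; -7.2 -0.8 13.3 0 0 0; -9 -1 16.6 0 0 0'
python3 -m crank '-1.8 -0.2 3.3 0 4 0; -3.6 -0.4 6.6 0 8 0; -5.4 -0.6 10 0 12 0; -7.2 -0.8 13.3 0 16 0; -9 -1 16.6 0 18.6 0'
python3 -m crank '0 0 0 0 0 0; 0 0 0 0 0 0; 0 0 0 0 0 0; 0 0 0 0 0 0; 0 0 0 0 0 0'
python3 - <<'E'
from h import *
c=cam("wrist"); np.save("w1.npy",c,allow_pickle=True); save(c,"w1"); print(get_obs()["q"],get_obs()["tcp_pos"]); print(rot().as_matrix().round(3))
E
```

```text
time_s: 0.65
tcp_pos: [0.2936, -0.5042, 0.2494]
eef_rot: [-0.556, 0.556, -0.438, 0.437]
force: [0.9, -0.6, -0.4]
finger_gap: 0.0869
time_s: 1.15
tcp_pos: [0.4338, -0.3778, 0.2594]
eef_rot: [-0.555, 0.556, -0.438, 0.437]
force: [-0.3, -1.7, 0.1]
finger_gap: 0.087
time_s: 1.65
tcp_pos: [0.574, -0.2515, 0.2693]
eef_rot: [0.477, -0.477, 0.522, -0.522]
force: [-0.1, -0.6, 0.5]
finger_gap: 0.0873
time_s: 2.15
tcp_pos: [0.5724, -0.2539, 0.2696]
eef_rot: [-0.477, 0.477, -0.522, 0.522]
force: [0.4, 0.2, -0.2]
finger_gap: 0.0871
[ 0.69016321  0.28254778 -0.39197012  1.45882697  0.1083972   1.42148994
 -1.36433549] [ 0.57255013 -0.25366788  0.26961527]
[[-0.09  -0.     0.996]
 [-0.996 -0.    -0.09 ]
 [ 0.    -1.    -0.   ]]
```

View pics/w1.png

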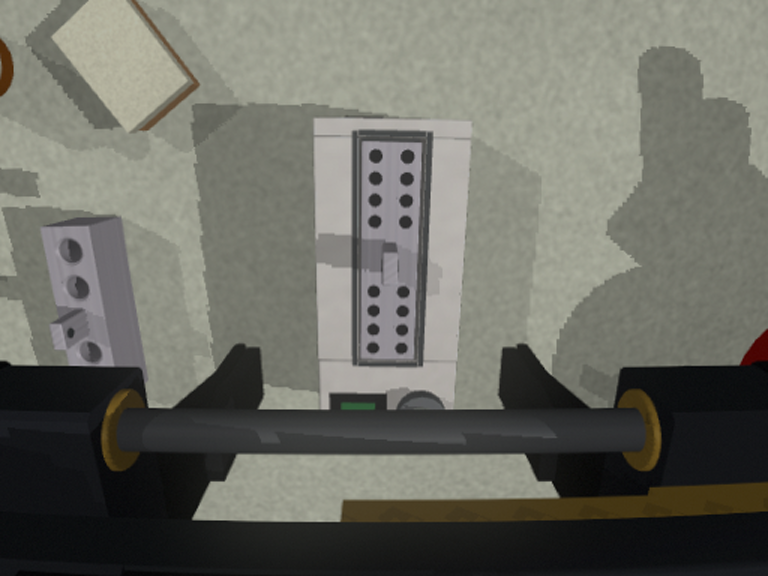

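```bash
cat > b2.py <<'E'
from h import *
np.set_printoptions(precision=4,suppress=True)
c=np.load("w1.npy",allow_pickle=True).item()
def p(l,z): return plane(c,np.array(l)/1.5,z)
W=p([(354,131),(433,132),(421,366),(353,366)],.08); print("well",W,W.mean(0),np.linalg.norm(np.diff(W,axis=0),axis=1))
H=p([(376,156),(407,156),(401,348),(373,348)],.08); print("holes",H,H.mean(0))
Hr=p([(314,119),(472,122)],.08);print("far edge",Hr)
for a in (W,H): d=(a[0]+a[1]-a[2]-a[3])[:2]; print("yaw",np.degrees(np.arctan2(d[1],d[0])))
print("lug top",p([(391,248),(390,283),(384,266),(398,266)],.114))
print("button",p([(421,403)],.09))
g=cv2.cvtColor(c["px"],cv2.COLOR_RGB2GRAY); cv2.imwrite("pics/w1c.png",cv2.resize(c["px"][150:200,225:300,::-1],None,fx=8,fy=8,interpolation=cv2.INTER_CUBIC))
E
python3 b2.py
```

```text
well [[ 0.661  -0.2457  0.08  ]
 [ 0.6558 -0.2972  0.08  ]
 [ 0.4891 -0.2779  0.08  ]
 [ 0.4938 -0.2271  0.08  ]] [ 0.5749 -0.262   0.08  ] [0.0518 0.1678 0.0511]
holes [[ 0.6438 -0.2586  0.08  ]
 [ 0.642  -0.279   0.08  ]
 [ 0.5051 -0.2641  0.08  ]
 [ 0.507  -0.2435  0.08  ]] [ 0.5745 -0.2613  0.08  ]
far edge [[ 0.671  -0.2205  0.08  ]
 [ 0.6599 -0.3231  0.08  ]]
yaw -6.466618370281479
yaw -6.252177208175394
lug top [[ 0.5881 -0.263   0.114 ]
 [ 0.5654 -0.2604  0.114 ]
 [ 0.5769 -0.2576  0.114 ]
 [ 0.5761 -0.2664  0.114 ]]
button [[ 0.4635 -0.2755  0.09  ]]
```

View pics/w1c.png

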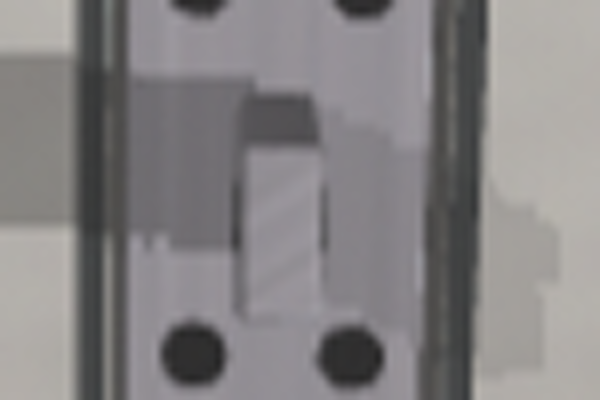

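The crop shows the lug's top face at crop (284,232), i.e. px (260.4,179), giving a lug centre of (0.576,-0.262). The hole rows and the well agree at (0.5745,-0.262), yaw -6.3°. I descend and grip.

```bash
python3 -m crank '0.4 4 0.2 0 1.2 0; 0.75 8 0.37 0 1.2 0; 0.75 12 0.37 0 1.2 0; 0.75 15 0.37 0 1.2 0; 0.75 16.8 0.37 0 1.2 0' 1 40
python3 -m crank '0 0 0 0 0 0; 0 0 0 0 0 0; 0 0 0 0 0 0; 0 0 0 0 0 0; 0 0 0 0 0 0' -1 50
python3 -m crank '0 0 0 0 0 0; 0 0 0 0 0 0; 0 0 0 0 0 0; 0 0 0 0 0 0; 0 0 0 0 0 0'
```

```text
time_s: 2.7
tcp_pos: [0.5742, -0.2604, 0.0984]
eef_rot: [0.471, -0.473, 0.528, -0.525]
force: [-0.0, -0.3, -0.3]
finger_gap: 0.0868
time_s: 3.2
tcp_pos: [0.5764, -0.2606, 0.1021]
eef_rot: [-0.472, 0.472, -0.526, 0.527]
force: [0.0, -0.1, -0.5]
finger_gap: 0.0549
time_s: 3.7
tcp_pos: [0.5763, -0.2604, 0.1015]
eef_rot: [0.472, -0.472, 0.526, -0.526]
force: [0.4, -0.1, -0.6]
finger_gap: 0.0149
```

```bash
python3 -m crank '0 0 0 0 0 0; 0 0 0 0 0 0; 0 0 0 0 0 0; 0 0 0 0 0 0; 0 0 0 0 0 0' -1 55
python3 -m crank '0 -1 0 0 0 0; 0 -2.5 0 0 0 0; 0 -4.5 0 0 0 0; 0 -6.5 0 0 0 0; 0 -8 0 0 0 0'
python3 -m crank '2 0 0 0 0 0; 5 0 0 0 0 0; 8 0 0 0 0 0; 11 0 0 0 0 0; 14 0 0 0 0 0'
```

```text
time_s: 4.2
tcp_pos: [0.5763, -0.2603, 0.1015]
eef_rot: [0.472, -0.472, 0.526, -0.526]
force: [0.6, 0.4, -0.9]
finger_gap: 0.0097
time_s: 4.7
tcp_pos: [0.576, -0.2605, 0.1832]
eef_rot: [-0.472, 0.472, -0.526, 0.527]
force: [0.3, -0.4, -7.0]
finger_gap: 0.0096
time_s: 5.2
tcp_pos: [0.5601, -0.4005, 0.1815]
eef_rot: [0.472, -0.472, 0.527, -0.526]
force: [1.8, 0.4, -7.4]
finger_gap: 0.0095
```

```bash
python3 -m crank '0 3 0 0 0 0; 0 6 0 0 0 0; 0 8.5 0 0 0 0; 0 9.7 0 0 0 0; 0 10.2 0 0 0 0'
python3 -m crank '0 0.2 0 0 0 0; 0 0.4 0 0 0 0; 0 0.6 0 0 0 0; 0 0.8 0 0 0 0; 0 0.8 0 0 0 0'
```

```text
time_s: 5.7
tcp_pos: [0.5599, -0.3991, 0.0779]
eef_rot: [0.472, -0.472, 0.528, -0.525]
force: [0.3, 0.4, -8.1]
finger_gap: 0.0094
time_s: 6.2
tcp_pos: [0.561, -0.3996, 0.0718]
eef_rot: [-0.472, 0.472, -0.526, 0.527]
force: [-0.2, 0.4, -8.2]
finger_gap: 0.0098
```

```bash
python3 -m crank '0 0.05 0 0 0 0; 0 0.1 0 0 0 0; 0 0.15 0 0 0 0; 0 0.2 0 0 0 0; 0 0.2 0 0 0 0'
```

```text
time_s: 6.7
tcp_pos: [0.5611, -0.3997, 0.0715]
eef_rot: [-0.472, 0.472, -0.526, 0.527]
force: [-5.2, 2.6, 4.7]
finger_gap: 0.0095
```

```bash
python3 -m crank '0 0 0 0 0 0; 0 0 0 0 0 0; 0 0 0 0 0 0; 0 0 0 0 0 0; 0 0 0 0 0 0' 0.6
python3 -m crank '0 -1 0 0 0 0; 0 -4 0 0 0 0; 0 -8.5 0 0 0 0; 0 -13 0 0 0 0; 0 -17 0 0 0 0' 1
python3 -m crank '-4 0 -0.7 0 0 0; -8 0 -1.4 0 0 0; -12 0 -2.1 0 0 0; -16 0 -2.8 0 0 0; -20 0 -3.5 0 0 0'
python3 -m crank '-4 0 -0.7 0 0 0; -8 0 -1.4 0 0 0; -12 0 -2.1 0 0 0; -16 0 -2.8 0 0 0; -18.7 0 -3.3 0 0 0'
python3 -m crank '0 0 0 0 0 0; 0 0 0 0 0 0; 0 0 0 0 0 0; 0 0 0 0 0 0; 0 0 0 0 0 0'
python3 - <<'E'
from h import *
c=cam("wrist"); np.save("w2.npy",c,allow_pickle=True); save(c,"w2"); print(get_obs()["q"],get_obs()["tcp_pos"])
t=cam("top");np.save("top1.npy",t,allow_pickle=True)
E
```

```text
time_s: 7.2
tcp_pos: [0.5613, -0.3997, 0.0696]
eef_rot: [-0.472, 0.472, -0.526, 0.527]
force: [-0.5, 0.3, -0.3]
finger_gap: 0.0415
time_s: 7.7
tcp_pos: [0.5614, -0.3996, 0.243]
eef_rot: [-0.472, 0.472, -0.526, 0.527]
force: [0.7, -0.6, 0.1]
finger_gap: 0.081
time_s: 8.2
tcp_pos: [0.5479, -0.1953, 0.2405]
eef_rot: [-0.472, 0.472, -0.526, 0.527]
force: [0.6, 0.1, 0.9]
finger_gap: 0.0871
time_s: 8.7
tcp_pos: [0.5352, -0.0037, 0.2407]
eef_rot: [-0.474, 0.473, -0.525, 0.526]
force: [0.3, -0.4, 0.4]
finger_gap: 0.0871
time_s: 9.2
tcp_pos: [0.5355, -0.0087, 0.2394]
eef_rot: [0.471, -0.472, 0.527, -0.527]
force: [-0.9, 0.1, -0.1]
finger_gap: 0.0872
[ 0.48813837  0.11061726 -0.55776148  1.71871972  0.06024046  1.32957833
 -1.76259314] [ 0.53550774 -0.00846499  0.23943864]
```

View pics/w2.png

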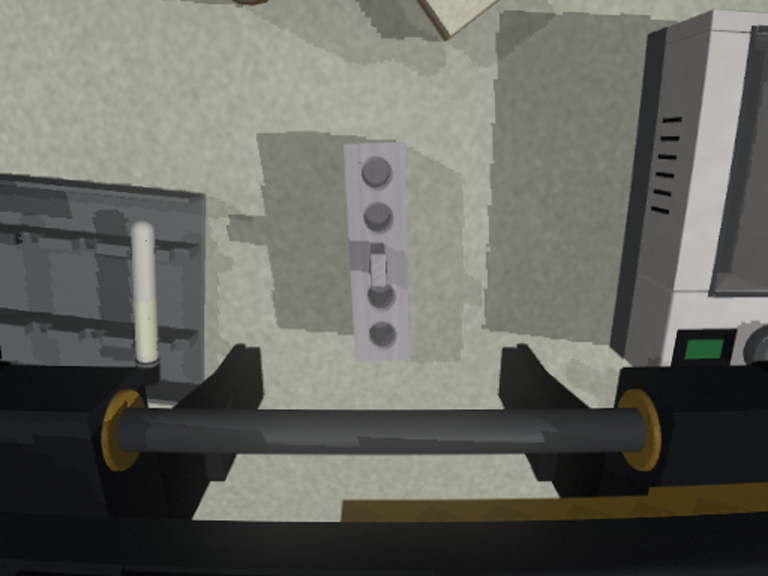

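```bash
python3 - <<'E'
from h import *
np.set_printoptions(precision=4,suppress=True)
c=np.load("w2.npy",allow_pickle=True).item()
def p(l,z): return plane(c,np.array(l)/1.5,z)
H=p([(376,172),(378,216),(382,334)],.05); print(H,(H[0]+H[2])/2, np.linalg.norm(H[0]-H[2]))
E_=p([(345,145),(403,142),(408,360),(355,361)],.05);print(E_,E_.mean(0))
print("lug",p([(378.5,269)],.084))
d=H[0]-H[2];print("yaw",np.degrees(np.arctan2(d[1],d[0])))
t=np.load("top1.npy",allow_pickle=True).item()
g=t["px"]; cv2.imwrite("pics/top1.png",cv2.resize(g[130:290,110:410,::-1],None,fx=2.6,fy=2.6,interpolation=cv2.INTER_CUBIC))
m=rot().as_matrix();print("toolx yaw",np.degrees(np.arctan2(m[1,0],m[0,0])))
E
```

```text
[[ 0.5965 -0.0136  0.05  ]
 [ 0.5671 -0.0116  0.05  ]
 [ 0.4807 -0.0047  0.05  ]] [ 0.5386 -0.0091  0.05  ] 0.11610141647986544
[[ 0.6162  0.0048  0.05  ]
 [ 0.6138 -0.0334  0.05  ]
 [ 0.4578 -0.0217  0.05  ]
 [ 0.4614  0.0178  0.05  ]] [ 0.5373 -0.0081  0.05  ]
lug [[ 0.5385 -0.0088  0.084 ]]
yaw -4.389259333051128
toolx yaw -96.31160652947206
```

```bash
python3 -m crank '0 4 0.28 0 -1.9 0; 0 8 0.28 0 -1.9 0; 0 12 0.28 0 -1.9 0; 0 15 0.28 0 -1.9 0; 0 16.8 0.28 0 -1.9 0'
python3 -m crank '0 0 0 0 0 0; 0 0 0 0 0 0; 0 0 0 0 0 0; 0 0 0 0 0 0; 0 0 0 0 0 0' -1 55
python3 -m crank '0 0 0 0 0 0; 0 0 0 0 0 0; 0 0 0 0 0 0; 0 0 0 0 0 0; 0 0 0 0 0 0'
python3 -m crank '0 0 0 0 0 0; 0 0 0 0 0 0; 0 0 0 0 0 0; 0 0 0 0 0 0; 0 0 0 0 0 0'
python3 -m crank '0 -1 0 0 0 0; 0 -3 0 0 0 0; 0 -6 0 0 0 0; 0 -9 0 0 0 0; 0 -12 0 0 0 0'
python3 -c "
from h import *
m=rot().as_matrix();print('toolx yaw',np.degrees(np.arctan2(m[1,0],m[0,0])));togo([.5745,-.2615,.19])"
```

```text
time_s: 9.8
tcp_pos: [0.5365, -0.0081, 0.0686]
eef_rot: [0.48, -0.482, 0.52, -0.518]
force: [-0.2, -0.8, 0.7]
finger_gap: 0.0876
time_s: 10.3
tcp_pos: [0.539, -0.0079, 0.0726]
eef_rot: [-0.481, 0.48, -0.518, 0.519]
force: [-0.0, 0.1, -0.3]
finger_gap: 0.0548
time_s: 10.8
tcp_pos: [0.5382, -0.0078, 0.0715]
eef_rot: [0.481, -0.481, 0.519, -0.519]
force: [-0.2, -0.1, -0.3]
finger_gap: 0.0151
time_s: 11.3
tcp_pos: [0.5382, -0.0076, 0.0714]
eef_rot: [0.481, -0.481, 0.519, -0.518]
force: [-1.0, 1.5, -2.1]
finger_gap: 0.01
time_s: 11.8
tcp_pos: [0.5368, -0.0081, 0.1917]
eef_rot: [0.48, -0.482, 0.519, -0.518]
force: [0.5, -0.4, -6.7]
finger_gap: 0.0094
toolx yaw -94.33888374510244
shift cm [24.99  0.17  5.68]
```

```bash
python3 -m crank '4 0 1 0 1 0; 8 0 2 0 2 0; 12 0 3 0 2 0; 16 0 4 0 2 0; 20 0 4.7 0 2 0'
python3 -m crank '3 0 1 0 0 0; 4.9 0 1.7 0 0 0; 4.9 0 1.7 0 0 0; 4.9 0 1.7 0 0 0; 4.9 0 1.7 0 0 0'
python3 - <<'E'
from h import *
c=cam("wrist"); np.save("w3.npy",c,allow_pickle=True); save(c,"w3",2.4,(140,50,390,290)); print(get_obs()["tcp_pos"])
m=rot().as_matrix();print('toolx yaw',np.degrees(np.arctan2(m[1,0],m[0,0])));togo([.5752,-.2612,.19])
E
```

```text
time_s: 12.3
tcp_pos: [0.5689, -0.2123, 0.1904]
eef_rot: [0.471, -0.472, 0.528, -0.526]
force: [0.2, -0.1, -7.1]
finger_gap: 0.0098
time_s: 12.8
tcp_pos: [0.581, -0.2595, 0.1907]
eef_rot: [0.472, -0.472, 0.527, -0.526]
force: [0.4, 0.4, -7.8]
finger_gap: 0.0097
[ 0.58127525 -0.25945482  0.19111793]
toolx yaw -96.21022060218303
shift cm [ 0.24  0.11 -0.58]
```

View pics/w3.png

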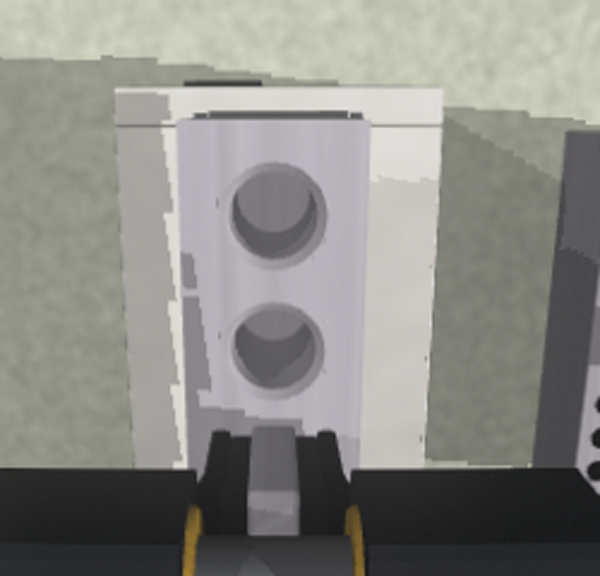

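```bash
python3 - <<'E'
from h import *
np.set_printoptions(precision=4,suppress=True)
c=np.load("w3.npy",allow_pickle=True).item()
def p(l,z): return plane(c,np.array(l)/2.4+[140,50],z)
F=p([(115,89),(443,89)],.08); m=F.mean(0); d=F[1]-F[0]; L=np.linalg.norm(d); u=np.array([-d[1],d[0],0])/L
yaw=np.degrees(np.arctan2(u[1],u[0])); print(F,L,"yaw",yaw,"well",m-u*.092, "using -6.35:",m-.092*np.array([np.cos(.1108),-np.sin(.1108),0]))
S=p([(115,89),(135,465),(443,89),(426,465)],.08);
for a,b in((0,1),(2,3)): e=S[a]-S[b];print("side yaw",np.degrees(np.arctan2(e[1],e[0])))
zt=get_obs()["tcp_pos"][2]-.0215
B=p([(278.5,215.5),(277.5,350),(178,121),(369,121)],zt); e=B[0]-B[1]; n=np.linalg.norm(e);print(B,n,"byaw",np.degrees(np.arctan2(e[1],e[0])), "block c",B[0]-e/n*.058, B[1]-e/n*.028)
E
```

```text
[[ 0.6716 -0.2205  0.08  ]
 [ 0.6603 -0.3227  0.08  ]] 0.10289262992156542 yaw -6.2841757963857345 well [ 0.5745 -0.2615  0.08  ] using -6.35: [ 0.5745 -0.2614  0.08  ]
side yaw -6.329318717025124
side yaw -5.536113554032316
[[ 0.6382 -0.2679  0.1696]
 [ 0.6085 -0.2645  0.1696]
 [ 0.6598 -0.2495  0.1696]
 [ 0.6555 -0.2885  0.1696]] 0.029851272252867864 byaw -6.610550464126085 block c [ 0.5806 -0.2612  0.1696] [ 0.5807 -0.2613  0.1696]
```

```bash
python3 -m crank '0.1 0 -0.6 0 0 0; 0.1 0 -0.6 0 0 0; 0.1 1.5 -0.6 0 0 0; 0.1 3 -0.6 0 0 0; 0.1 3.5 -0.6 0 0 0'
python3 -m crank '0 0.2 0 0 0 0; 0 0.4 0 0 0 0; 0 0.6 0 0 0 0; 0 0.8 0 0 0 0; 0 1 0 0 0 0'
```

```text
time_s: 13.35
tcp_pos: [0.5735, -0.2609, 0.153]
eef_rot: [0.471, -0.472, 0.529, -0.525]
force: [-0.6, 0.7, -8.3]
finger_gap: 0.0096
time_s: 13.85
tcp_pos: [0.5757, -0.2618, 0.1468]
eef_rot: [-0.472, 0.472, -0.527, 0.527]
force: [-0.2, 0.3, -7.3]
finger_gap: 0.0099
```

```bash
python3 -m crank '-0.05 0.4 0 0 0 0; -0.1 0.8 0 0 0 0; -0.1 1.2 0 0 0 0; -0.1 1.6 0 0 0 0; -0.1 2 0 0 0 0'
python3 -m crank '0 0.5 0 0 0 0; 0 1 0 0 0 0; 0 1.5 0 0 0 0; 0 1.9 0 0 0 0; 0 2.2 0 0 0 0'
```

```text
time_s: 14.35
tcp_pos: [0.5755, -0.2607, 0.1261]
eef_rot: [0.472, -0.472, 0.527, -0.527]
force: [0.7, -0.2, -7.6]
finger_gap: 0.0096
time_s: 14.85
tcp_pos: [0.5754, -0.2606, 0.104]
eef_rot: [0.472, -0.472, 0.527, -0.527]
force: [-0.5, -0.4, -8.1]
finger_gap: 0.0096
```

```bash
python3 -m crank '0 0.1 0 0 0 0; 0 0.2 0 0 0 0; 0 0.3 0 0 0 0; 0 0.4 0 0 0 0; 0 0.4 0 0 0 0'
python3 -m crank '0 0 0 0 0 0; 0 0 0 0 0 0; 0 0 0 0 0 0; 0 0 0 0 0 0; 0 0 0 0 0 0' 0.6
python3 -m crank '0 -2 0 0 0 0; 0 -6 0 0 0 0; 0 -10 0 0 0 0; 0 -14 0 0 0 0; 0 -16 0 0 0 0' 1
python3 -m crank '-4 0 0 0 0 0; -8 0 0 0 0 0; -12 0 0 0 0 0; -16 0 0 0 0 0; -16 0 0 0 0 0'
python3 - <<'E'
from h import *
c=cam("side"); save(c,"s2",2.2,(150,90,500,350)); np.save("s2.npy",c,allow_pickle=True)
c=cam("top"); np.save("top2.npy",c,allow_pickle=True);save(c,"t2",2,(110,130,490,290)); print(get_obs()["tcp_pos"])
E
```

```text
time_s: 15.35
tcp_pos: [0.5758, -0.2607, 0.1015]
eef_rot: [-0.472, 0.472, -0.527, 0.527]
force: [-1.1, 0.5, -3.2]
finger_gap: 0.0095
time_s: 15.85
tcp_pos: [0.5758, -0.2608, 0.1009]
eef_rot: [-0.472, 0.472, -0.527, 0.527]
force: [-0.3, -0.3, 0.0]
finger_gap: 0.0416
time_s: 16.35
tcp_pos: [0.577, -0.261, 0.2651]
eef_rot: [-0.472, 0.471, -0.525, 0.529]
force: [0.8, -0.0, -0.0]
finger_gap: 0.081
time_s: 16.85
tcp_pos: [0.594, -0.0928, 0.2613]
eef_rot: [0.476, -0.473, 0.525, -0.524]
force: [-0.4, 0.8, 0.8]
finger_gap: 0.0869
[ 0.593388   -0.10031203  0.26080881]
```

View pics/s2.png

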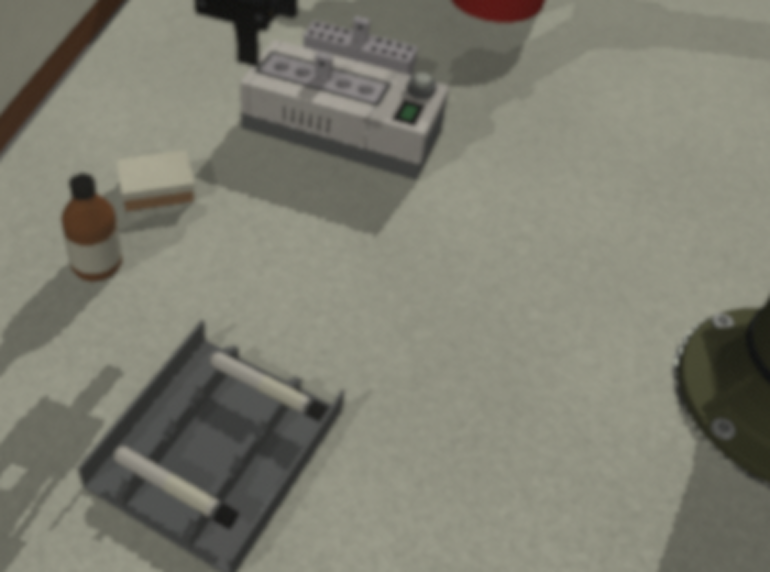

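Side view: the four-hole block sits flush in the well, the old block stands behind the heater, and both tubes lie in the tray (bottom ends at crop 214,360 and 118,453; caps at 320,409 and 228,515). Next I go over the tray and turn the tool by a half turn.

```bash
python3 -m crank '-4 -1 0 0 0 0; -8 -1.5 0 0 0 0; -12 -2 0 0 0 0; -16 -2 0 0 0 0; -20 -2 0 0 0 0'
python3 -m crank '-4 0 0 0 0 0; -8 0 0 0 0 0; -12 0 0 0 0 0; -13 0 -0.6 0 0 0; -13 0 -0.6 0 0 0'
python3 -m crank '0 0 0 0 -8 0; 0 0 0 0 -16 0; 0 0 0 0 -24 0; 0 0 0 0 -32 0; 0 0 0 0 -40 0'
python3 -m crank '0 0 0 0 -8 0; 0 0 0 0 -16 0; 0 0 0 0 -24 0; 0 0 0 0 -32 0; 0 0 0 0 -40 0'
python3 -m crank '0 0 0 0 -8 0; 0 0 0 0 -16 0; 0 0 0 0 -24 0; 0 0 0 0 -32 0; 0 0 0 0 -40 0'
python3 -m crank '0 0 0 0 -8 0; 0 0 0 0 -16 0; 0 0 0 0 -24 0; 0 0 0 0 -32 0; 0 0 0 0 -40 0'
python3 -m crank '0 0 0 0 -8 0; 0 0 0 0 -16 0; 0 0 0 0 -16 0; 0 0 0 0 -16 0; 0 0 0 0 -16 0'
python3 - <<'E'
from h import *
c=cam("wrist"); np.save("w4.npy",c,allow_pickle=True); save(c,"w4"); print(get_obs()["q"],get_obs()["tcp_pos"],rot().as_matrix().round(3))
E
```

```text
time_s: 17.45
tcp_pos: [0.616, 0.0961, 0.2807]
eef_rot: [-0.471, 0.471, -0.527, 0.528]
force: [-0.1, 0.1, 0.5]
finger_gap: 0.0867
time_s: 17.95
tcp_pos: [0.623, 0.2282, 0.2801]
eef_rot: [0.472, -0.473, 0.527, -0.526]
force: [-1.0, 0.3, -0.1]
finger_gap: 0.087
time_s: 18.45
tcp_pos: [0.625, 0.2226, 0.2804]
eef_rot: [-0.623, 0.624, -0.333, 0.334]
force: [-0.2, 0.7, -0.0]
finger_gap: 0.0873
time_s: 18.95
tcp_pos: [0.625, 0.2226, 0.2803]
eef_rot: [-0.699, 0.701, -0.1, 0.101]
force: [-0.5, -0.5, 0.4]
finger_gap: 0.087
time_s: 19.45
tcp_pos: [0.6251, 0.2226, 0.2802]
eef_rot: [-0.691, 0.693, 0.145, -0.145]
force: [-0.3, -0.2, -0.2]
finger_gap: 0.087
time_s: 19.95
tcp_pos: [0.6251, 0.2226, 0.2801]
eef_rot: [-0.6, 0.602, 0.373, -0.374]
force: [-0.1, 0.3, 0.0]
finger_gap: 0.0871
time_s: 20.45
tcp_pos: [0.6241, 0.2255, 0.2804]
eef_rot: [-0.544, 0.544, 0.452, -0.452]
force: [-1.1, 0.7, 0.3]
finger_gap: 0.0868
[ 0.37946205  0.59455977 -1.18710537  1.32134482  0.54710053  1.57253051
  0.65030143] [0.62395011 0.22601691 0.28050661] [[ 0.182  0.    -0.983]
 [ 0.983 -0.001  0.182]
 [-0.001 -1.    -0.   ]]
```

View pics/w4.png

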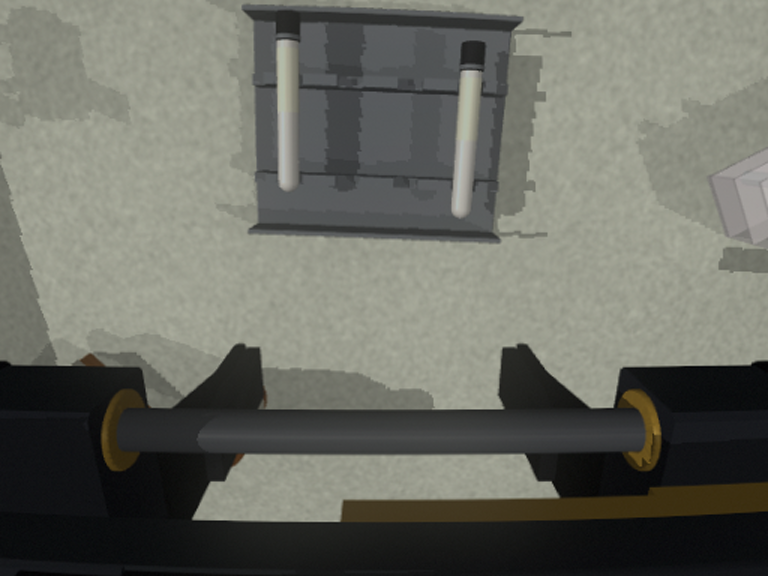

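```bash
python3 - <<'E'
from h import *
np.set_printoptions(precision=4,suppress=True)
c=np.load("w4.npy",allow_pickle=True).item();s=np.load("s2.npy",allow_pickle=True).item();t=np.load("top2.npy",allow_pickle=True).item()
def p(l,z): return plane(c,np.array(l)/1.5,z)
# tube masks: pale pixels
hsv=cv2.cvtColor(c["px"],cv2.COLOR_RGB2HSV); 
g=cv2.cvtColor(c["px"],cv2.COLOR_RGB2GRAY)
m=np.zeros_like(g);m[15:150,170:330]=(g[15:150,170:330]>140)*255
n,l,st,ce=cv2.connectedComponentsWithStats(m)
for i in range(1,n):
    if st[i,4]>300:
        x,y,w,h,a=st[i]
        if h<50: continue
        print(st[i],ce[i])
for nm,b,k in (("B",(288,191),(288,10)),("A",(460.5,218),(473,41))):
    P=p([b,k],.034);d=P[1]-P[0];L=np.linalg.norm(d);print(nm,P,"len",L,"mid",P.mean(0),"axis yaw",np.degrees(np.arctan2(-d[1],-d[0])))
W=p([(245,6),(522,18)],.038);d=W[0]-W[1];print("near wall",W,np.degrees(np.arctan2(d[0],-d[1])))
W=p([(250,233),(499,240)],.038);d=W[0]-W[1];print("far wall",W,np.degrees(np.arctan2(d[0],-d[1])))
q=lambda a:np.array(a)/2.2+[150,90]
w=lambda a:np.array(a)/1.5
for nm,a,b in (("Bbot",(288,191),(214,358)),("Bneck",(287,40),(307,404)),("Abot",(460.5,218),(118,452)),("Aneck",(471,70),(216,513))):
    print(nm,*tri([(c,w(a)),(s,q(b))]))
E
```

```text
[184  27  10  99 844] [189.1872  74.1019]
[ 301   47   18   97 1024] [309.1777  93.7344]
B [[0.5676 0.1603 0.034 ]
 [0.4398 0.1902 0.034 ]] len 0.13123548522908696 mid [0.5037 0.1752 0.034 ] axis yaw -13.202794140262837
A [[0.614  0.2913 0.034 ]
 [0.4857 0.3195 0.034 ]] len 0.1313748674224014 mid [0.5499 0.3054 0.034 ] axis yaw -12.372131354160624
near wall [[0.432  0.1608 0.038 ]
 [0.4769 0.3561 0.038 ]] -12.94463020305733
far wall [[0.594  0.1231 0.038 ]
 [0.6366 0.3189 0.038 ]] -12.26959813955822
Bbot [0.5668 0.1579 0.0256] [0.0014735953146686105, 0.0014735953146684448]
Bneck [0.4596 0.1848 0.034 ] [0.00014910961428316519, 0.0001491096142831742]
Abot [0.6123 0.291  0.0319] [0.0021317454690472715, 0.002131745469047314]
Aneck [0.5043 0.3161 0.0274] [0.0005654655753826694, 0.0005654655753826286]
```

Wrist view: the tubes' axes run from (288,191) to (288,10) for B and from (460,218) to (473,41) for A. Lengths come out at 131 mm, heights about 0.03 and tray yaw -12.6°, so they check out. Tube B has slid about 16 mm towards the robot since the start. I take A first, with the tool tilted 40° outward.

```bash
python3 -m crank '1.3 2 2 -8 0.5 0; 2.6 4 4 -16 1 0; 3.9 6 6 -24 1.5 0; 5.2 8 8 -32 2 0; 6.5 10 9.85 -40 2.1 0' 0.1 30
python3 -m crank '0 0 0 0 0 0; 0 0 0 0 0 0; 0 0 0 0 0 0; 0 0 0 0 0 0; 0 0 0 0 0 0'
cat > go.py <<'E'
from h import *
import sys
np.set_printoptions(precision=3,suppress=True)
# grip point x y z, desired approach azimuth(deg) , tilt below horizontal(deg), zsign: +1 tool z up, -1 tool z down
x,y,z,az,el,zs=map(float,sys.argv[1:7]); az,el=np.radians([az,el])
a=np.array([np.cos(az)*np.cos(el),np.sin(az)*np.cos(el),-np.sin(el)])
zz=zs*np.array([np.cos(az)*np.sin(el),np.sin(az)*np.sin(el),np.cos(el)])
M=np.c_[np.cross(a,zz),a,zz]
o=get_obs();r=rot();dr=(r.inv()*R.from_matrix(M)).as_rotvec(degrees=True)
print("q",o["q"],"tcp",o["tcp_pos"],"approach",r.as_matrix()[:,1])
print("shift cm",r.inv().apply(np.array([x,y,z])+.002*a-o["tcp_pos"])*100,"turn",dr)
E
python3 go.py .538 .308 .034 -12.6 50 -1
```

```text
time_s: 21.0
tcp_pos: [0.5397, 0.3052, 0.1842]
eef_rot: [-0.339, 0.702, 0.567, -0.267]
force: [1.3, -0.4, -0.3]
finger_gap: 0.0552
time_s: 21.5
tcp_pos: [0.5432, 0.3035, 0.1844]
eef_rot: [-0.342, 0.702, 0.564, -0.269]
force: [-0.6, 0.2, 0.4]
finger_gap: 0.048
q [ 0.211  0.221 -1.16   1.989  1.009  1.001 -0.116] tcp [0.543 0.303 0.184] approach [ 0.608 -0.129 -0.784]
shift cm [ 0.186 11.606  9.815] turn [-1.592 -0.386  0.363]
```

```bash
python3 -m crank '0.1 3.5 3 -1.6 -0.4 0.4; 0.2 7 6 -1.6 -0.4 0.4; 0.2 9.5 8 -1.6 -0.4 0.4; 0.2 11 9.3 -1.6 -0.4 0.4; 0.2 11.6 9.8 -1.6 -0.4 0.4'
python3 -m crank '0 0 0 0 0 0; 0 0 0 0 0 0; 0 0 0 0 0 0; 0 0 0 0 0 0; 0 0 0 0 0 0'
python3 go.py .538 .308 .034 -12.6 50 -1
python3 - <<'E'
from h import *
c=cam("side"); save(c,"s3",3,(150,210,400,384))
E
```

```text
time_s: 22.0
tcp_pos: [0.5379, 0.3071, 0.0297]
eef_rot: [-0.329, 0.707, 0.566, -0.267]
force: [0.6, -1.4, 5.5]
finger_gap: 0.048
time_s: 22.5
tcp_pos: [0.538, 0.3089, 0.0327]
eef_rot: [-0.329, 0.707, 0.568, -0.265]
force: [0.3, 0.0, -0.2]
finger_gap: 0.0479
q [-0.053  0.517 -0.954  2.095  1.436  1.027 -0.545] tcp [0.538 0.309 0.033] approach [ 0.629 -0.139 -0.765]
shift cm [-0.086  0.116 -0.095] turn [0.074 0.193 0.063]
```

View pics/s3.png

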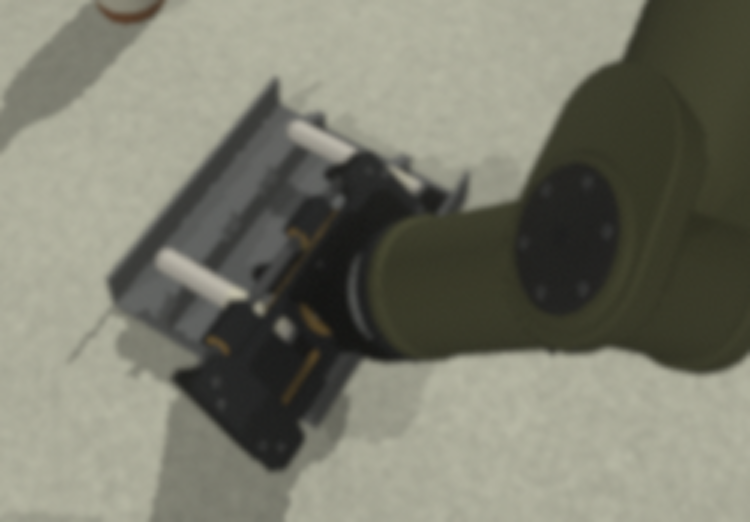

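The side view shows the fingers astride tube A (crop 215,280) and tube B untouched at (300,135). I close and lift.

```bash
python3 -m crank '0 0 0 0 0 0; 0 0 0 0 0 0; 0 0 0 0 0 0; 0 0 0 0 0 0; 0 0 0 0 0 0' -1 20
python3 -m crank '0 0 0 0 0 0; 0 0 0 0 0 0; 0 0 0 0 0 0; 0 0 0 0 0 0; 0 0 0 0 0 0'
python3 -m crank '0 -1.5 -1.3 0 0 0; 0 -4 -3.4 0 0 0; 0 -7 -6 0 0 0; 0 -10.5 -9 0 0 0; 0 -14 -12 0 0 0'
python3 go.py .602 -.264 .26 -24 40 1
python3 - <<'E'
from h import *
c=cam("side"); save(c,"s4",1.5)
E
```

```text
time_s: 23.05
tcp_pos: [0.5378, 0.3088, 0.032]
eef_rot: [-0.329, 0.707, 0.568, -0.265]
force: [0.5, 0.3, 1.1]
finger_gap: 0.0152
time_s: 23.55
tcp_pos: [0.5378, 0.3088, 0.032]
eef_rot: [-0.329, 0.707, 0.568, -0.265]
force: [0.5, 0.0, -0.3]
finger_gap: 0.0149
time_s: 24.05
tcp_pos: [0.5388, 0.3085, 0.2169]
eef_rot: [-0.329, 0.706, 0.567, -0.267]
force: [1.6, 0.4, 0.3]
finger_gap: 0.0154
q [ 0.227  0.167 -1.187  1.963  0.962  1.03  -0.066] tcp [0.539 0.308 0.217] approach [ 0.626 -0.14  -0.767]
shift cm [-54.614   8.871 -16.807] turn [  12.111 -170.546   14.991]
```

View pics/s4.png

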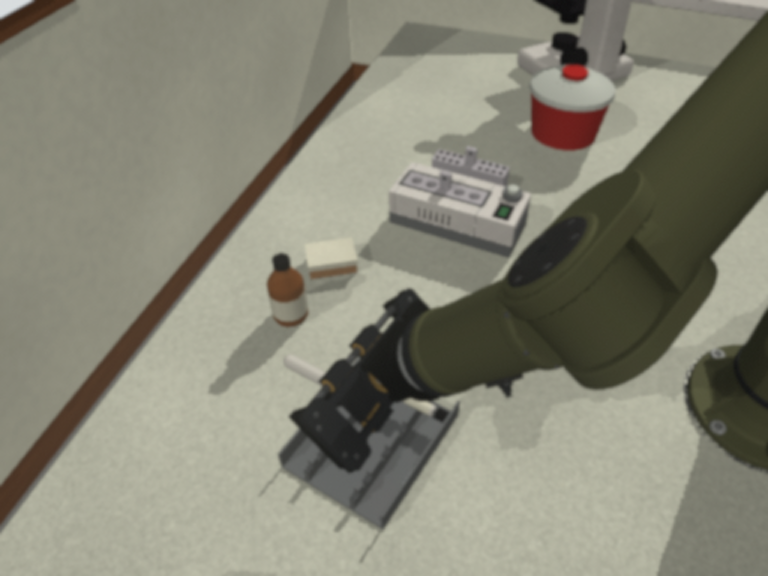

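```bash
python3 - <<'E'
from h import *
togo([.58,-.25,.28]);print(rot().as_matrix().round(3))
togo([.539,.308,.28])
E
```

```text
shift cm [-54.11   5.99 -15.48]
[[ 0.212  0.636 -0.742]
 [ 0.977 -0.136  0.163]
 [ 0.003 -0.759 -0.651]]
shift cm [-0.45 -4.18 -3.35]
```

```bash
python3 -m crank '-3.6 0.4 -1 0 0 0; -7.2 0.8 -2 0 0 0; -10.8 1.2 -3.1 0 0 0; -14.4 1.6 -4.1 0 0 0; -18 2 -5.2 0 0 0'
python3 -m crank '-3.6 0.4 -1 0 0 0; -7.2 0.8 -2 0 0 0; -10.8 1.2 -3.1 0 0 0; -14.4 1.6 -4.1 0 0 0; -18 2 -5.2 0 0 0'
python3 -m crank '-3.6 0.4 -1 0 0 0; -7.2 0.8 -2 0 0 0; -10.8 1.2 -3.1 0 0 0; -14.4 1.6 -4.1 0 0 0; -18 2 -5.2 0 0 0'
python3 -m crank '0 0 0 0 0 0; 0 0 0 0 0 0; 0 0 0 0 0 0; 0 0 0 0 0 0; 0 0 0 0 0 0'
python3 go.py .602 -.264 .28 -24 40 1
python3 go.py .602 -.264 .28 -24 40 -1
```

```text
time_s: 24.6
tcp_pos: [0.5519, 0.1193, 0.2353]
eef_rot: [-0.328, 0.707, 0.567, -0.265]
force: [-0.2, -1.4, -0.1]
finger_gap: 0.0151
time_s: 25.1
tcp_pos: [0.5644, -0.0664, 0.2521]
eef_rot: [-0.329, 0.706, 0.568, -0.266]
force: [0.6, 0.5, -0.2]
finger_gap: 0.0155
time_s: 25.6
tcp_pos: [0.5772, -0.2536, 0.2709]
eef_rot: [-0.329, 0.706, 0.567, -0.266]
force: [-0.0, 1.2, -0.7]
finger_gap: 0.0148
time_s: 26.1
tcp_pos: [0.5781, -0.2512, 0.2715]
eef_rot: [-0.329, 0.706, 0.568, -0.266]
force: [-0.8, 0.8, -0.7]
finger_gap: 0.0156
q [-0.039 -0.199  0.44   2.082 -0.091  0.556  1.841] tcp [ 0.578 -0.251  0.271] approach [ 0.628 -0.139 -0.766]
shift cm [-0.777  1.221 -2.577] turn [  12.274 -170.545   14.917]
q [-0.039 -0.199  0.44   2.082 -0.091  0.556  1.841] tcp [ 0.578 -0.251  0.271] approach [ 0.628 -0.139 -0.766]
shift cm [-0.777  1.221 -2.577] turn [-9.962  8.382  8.197]
```

```bash
python3 -m crank '0 0 0 0 8 0; 0 0 0 0 16 0; 0 0 0 0 24 0; 0 0 0 0 32 0; 0 0 0 0 40 0'
python3 -m crank '0 0 0 0 8 0; 0 0 0 0 16 0; 0 0 0 0 24 0; 0 0 0 0 32 0; 0 0 0 0 40 0'
python3 -m crank '0 0 0 0 8 0; 0 0 0 0 16 0; 0 0 0 0 24 0; 0 0 0 0 32 0; 0 0 0 0 40 0'
python3 -m crank '0 0 0 0 8 0; 0 0 0 0 16 0; 0 0 0 0 24 0; 0 0 0 0 32 0; 0 0 0 0 40 0'
python3 -m crank '0 0 0 0 8 0; 0 0 0 0 16 0; 0 0 0 0 20 0; 0 0 0 0 20 0; 0 0 0 0 20 0'
python3 go.py .632 -.268 .25 -12.6 40 1
```

```text
time_s: 26.6
tcp_pos: [0.5781, -0.2518, 0.2717]
eef_rot: [-0.504, 0.755, 0.42, -0.006]
force: [0.2, -0.3, 0.5]
finger_gap: 0.0153
time_s: 27.1
tcp_pos: [0.5781, -0.2518, 0.2717]
eef_rot: [-0.617, 0.711, 0.222, 0.252]
force: [0.3, -0.2, -0.4]
finger_gap: 0.0154
time_s: 27.6
tcp_pos: [0.5781, -0.2518, 0.2717]
eef_rot: [0.656, -0.582, 0.002, -0.48]
force: [-0.9, 0.6, -0.1]
finger_gap: 0.0152
time_s: 28.1
tcp_pos: [0.5781, -0.2518, 0.2717]
eef_rot: [-0.616, 0.383, -0.227, 0.651]
force: [-0.2, 0.3, -0.5]
finger_gap: 0.0152
time_s: 28.6
tcp_pos: [0.578, -0.2521, 0.2717]
eef_rot: [-0.568, 0.266, -0.328, 0.706]
force: [0.1, -0.1, -0.2]
finger_gap: 0.0151
q [ 0.434 -0.159  0.016  2.068 -0.275  0.565 -1.151] tcp [ 0.578 -0.252  0.272] approach [ 0.628 -0.139 -0.766]
shift cm [0.394 5.469 2.937] turn [ 9.991  0.359 -0.077]
```

```bash
python3 -m crank '0.2 1.5 0.7 5 0 0; 0.4 3 1.5 10 0 0; 0.4 4.5 2.4 10 0.4 0; 0.4 5.5 2.9 10 0.4 0; 0.4 5.5 2.9 10 0.4 0'
python3 -m crank '0 0 0 0 0 0; 0 0 0 0 0 0; 0 0 0 0 0 0; 0 0 0 0 0 0; 0 0 0 0 0 0'
python3 go.py .6334 -.2671 .25 -12.6 40 1
python3 - <<'E'
from h import *
for n in ("wrist","top","side"):
    c=cam(n); np.save(n+"5.npy",c,allow_pickle=True)
    if n=="wrist": A=c["px"]
    if n=="side": B=c["px"]
    if n=="top": T=c["px"]
im=np.vstack([cv2.resize(A[:,:,::-1],(512,384)), np.hstack([cv2.resize(B[90:190,230:380,::-1],(288,192),interpolation=3),cv2.resize(T[140:270,320:440,::-1],(224,192),interpolation=3)])])
cv2.imwrite("pics/m5.png",im)
E
```

```text
time_s: 29.1
tcp_pos: [0.6345, -0.2682, 0.2479]
eef_rot: [-0.588, 0.213, -0.268, 0.733]
force: [-0.1, 0.1, -0.0]
finger_gap: 0.0153
time_s: 29.6
tcp_pos: [0.6332, -0.269, 0.2487]
eef_rot: [-0.587, 0.212, -0.268, 0.734]
force: [-0.5, 0.2, -0.8]
finger_gap: 0.0154
q [ 0.301 -0.065  0.149  2.125 -0.662  0.278 -0.775] tcp [ 0.633 -0.269  0.249] approach [ 0.748 -0.167 -0.642]
shift cm [-0.189  0.098  0.082] turn [-0.046 -0.177 -0.025]
```

View pics/m5.png

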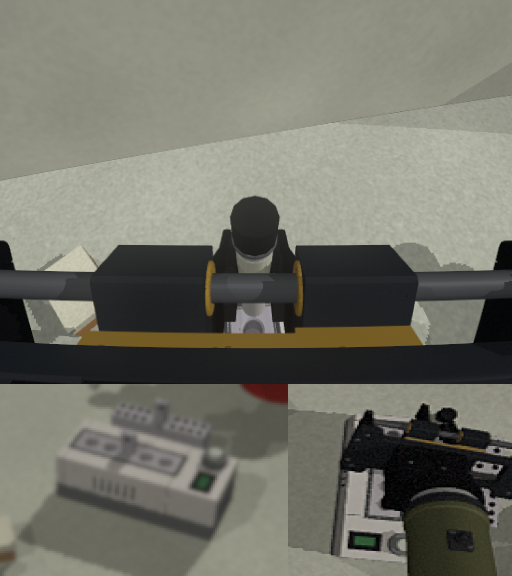

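```bash
python3 - <<'E'
from h import *
s=np.load("side5.npy",allow_pickle=True).item(); t=np.load("top5.npy",allow_pickle=True).item()
print("side",proj(s,[[.633,-.268,.30],[.633,-.268,.17]]).round(1),"top",proj(t,[[.633,-.268,.30],[.633,-.268,.17]]).round(1))
a=cv2.resize(s["px"][10:160,200:360,::-1],None,fx=4,fy=4,interpolation=3)[:, :440]; b=cv2.resize(t["px"][140:240,350:440,::-1],None,fx=4,fy=4,interpolation=3)
im=np.zeros((600,800,3),np.uint8); im[:600,:440]=a; im[:400,440:800]=b; cv2.imwrite("pics/m6.png",im)
E
```

```text
side [[278.4  47.2]
 [277.6  92. ]] top [[405.2 158.3]
 [386.2 168.7]]
```

View pics/m6.png

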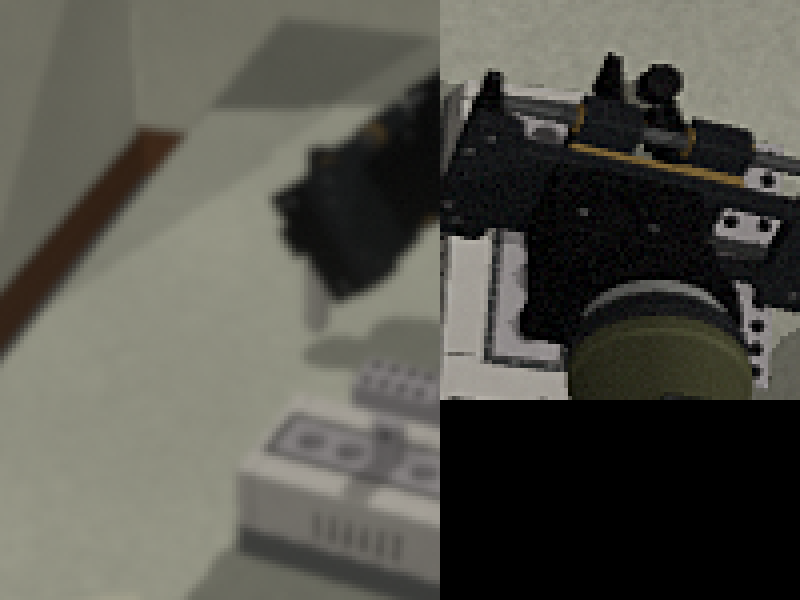

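```bash
python3 - <<'E'
from h import *
s=np.load("side5.npy",allow_pickle=True).item();t=np.load("top5.npy",allow_pickle=True).item()
print("pred holes side",proj(s,[[.6334,-.2671,.08],[.6035,-.2638,.08],[.5757,-.2607,.114]]).round(1))
g=cv2.cvtColor(s["px"],cv2.COLOR_RGB2GRAY)
print(g[116:126,268:296])
print("tube rows");print(g[76:95,268:292])
print(proj(t,[[.633,-.268,.302],[.633,-.268,.283]]).round(1))
E
```

```text
pred holes side [[276.9 119.4]
 [286.7 122.1]
 [296.4 114.6]]
[[144 135 116 101 102 115 124 125 123 122 122 118 115 112 111 113 115 118
  124 131 139 144 147 146 136 119 107 106]
 [137 118 102 101 112 121 125 123 120 120 120 120 120 120 119 118 116 112
  113 116 119 122 125 126 120 108  94  87]
 [123 104 100 110 121 124 121 114 109 108 110 112 115 121 125 126 124 122
  120 119 116 114 112 110 107  97  85  74]
 [110 100 108 119 125 123 114 102  95  94  97 101 106 116 125 129 128 126
  124 123 121 120 118 114 106  97  86  75]
 [101 105 117 125 127 123 111  96  88  89  92  94 101 114 124 127 124 119
  117 116 117 119 120 120 114 101  91  84]
 [ 95 108 119 124 127 124 114 103  96  95  97 101 108 118 124 123 115 106
  102 103 105 107 113 117 114 103  94  91]
 [ 95 102 111 116 120 121 119 115 110 109 112 114 119 125 126 119 106  94
   90  92  95  97 104 112 113 103  94  92]
 [114 110 108 107 108 110 113 114 116 118 120 123 125 128 127 120 105  92
   88  89  93  97 104 113 112 103  95  93]
 [140 136 130 121 113 109 108 106 108 110 116 119 122 125 125 122 114 104
   99  99 103 107 113 117 11
[... 1393 characters left out ...]
109 107 104 101 106 123 135 140 141
  141 141 140 140 141 141]
 [144 143 143 143 144 143 140 132 118 109 107 104 102 108 124 136 140 141
  141 140 140 141 142 141]
 [143 143 143 143 143 143 141 134 121 111 107 104 102 111 127 137 141 142
  141 142 141 141 140 141]
 [143 142 143 143 143 142 142 136 127 115 108 104 107 118 132 138 141 141
  141 141 141 141 140 139]
 [142 142 142 141 142 143 143 140 133 124 115 111 116 128 134 137 137 138
  138 139 140 140 140 136]
 [143 143 142 142 142 143 142 141 138 134 128 124 126 129 130 128 129 129
  129 131 135 137 134 129]
 [145 145 144 143 143 143 142 142 141 138 133 127 123 122 118 115 116 117
  115 118 123 124 123 118]]
[[405.6 158.1]
 [402.4 159.9]]
```

Side crop: the tube stands vertical in the jaws with its lower end at px (279.1,92), over hole +58 at px (278,120). With the side camera's bias of about +1 px, that puts it within about 1 mm. I lower it.

```bash
python3 -m crank '-0.19 1.1 -1.2 0 0 0; -0.19 2.3 -2.6 0 0 0; -0.19 3.6 -4.1 0 0 0; -0.19 4.7 -5.4 0 0 0; -0.19 5.24 -6.05 0 0 0'
python3 -m crank '0 0.25 -0.3 0 0 0; 0 0.5 -0.6 0 0 0; 0 0.75 -0.9 0 0 0; 0 1.0 -1.2 0 0 0; 0 1.3 -1.55 0 0 0'
python3 go.py .6334 -.2671 .115 -12.6 40 1
```

```text
time_s: 30.25
tcp_pos: [0.6343, -0.2667, 0.166]
eef_rot: [-0.587, 0.213, -0.269, 0.733]
force: [-1.3, 0.4, 0.0]
finger_gap: 0.0154
time_s: 30.75
tcp_pos: [0.6355, -0.2666, 0.151]
eef_rot: [-0.587, 0.215, -0.269, 0.732]
force: [-0.2, -0.2, -0.1]
finger_gap: 0.0147
q [ 0.567  0.09  -0.123  2.196 -1.555  0.166  0.138] tcp [ 0.635 -0.267  0.151] approach [ 0.745 -0.165 -0.647]
shift cm [ 0.103  2.385 -2.868] turn [ 0.309 -0.081 -0.098]
```

```bash
python3 -m crank '0.1 0.2 -0.3 0 0 0; 0.1 0.4 -0.55 0 0 0; 0.1 0.6 -0.8 0 0 0; 0.1 0.6 -0.85 0 0 0; 0.1 0.6 -0.85 0 0 0'
python3 go.py .6334 -.2671 .115 -12.6 40 1
```

```text
time_s: 31.25
tcp_pos: [0.6338, -0.2694, 0.143]
eef_rot: [-0.587, 0.214, -0.271, 0.732]
force: [0.9, 0.4, -0.0]
finger_gap: 0.0156
q [ 1.165  0.156 -0.736  2.181 -1.556  0.096  0.2  ] tcp [ 0.634 -0.269  0.143] approach [ 0.743 -0.164 -0.649]
shift cm [-0.204  1.947 -2.186] turn [ 0.454 -0.255 -0.12 ]
```

```bash
python3 -m crank '0 0 0 0 0 0; 0 0 0 0 0 0; 0 0 0 0 0 0; 0 0 0 0 0 0; 0 0 0 0 0 0' -0.45
python3 - <<'E'
from h import *
c=cam("side");t=cam("top");np.save("side6.npy",c,allow_pickle=True)
a=cv2.resize(c["px"][40:140,230:350,::-1],None,fx=4,fy=4,interpolation=3); b=cv2.resize(t["px"][140:240,360:440,::-1],None,fx=4,fy=4,interpolation=3)
cv2.imwrite("pics/m7.png",np.hstack([a,b]))
g=cv2.cvtColor(c["px"],cv2.COLOR_RGB2GRAY);print(g[92:126:2,268:292])
E
```

```text
time_s: 31.75
tcp_pos: [0.6341, -0.2683, 0.1428]
eef_rot: [-0.587, 0.215, -0.271, 0.732]
force: [-0.7, -0.5, 0.1]
finger_gap: 0.0239
[[147 147 147 146 143 137 130 116  94  63  40  34  34  32  32  31  32  32
   30  30  27  25  23  22]
 [148 144 137 126 106  85  68  52  42  35  34  36  36  34  32  32  32  31
   30  29  28  27  25  22]
 [116  99  80  60  43  32  28  28  29  31  32  33  34  33  32  30  32  31
   30  29  27  27  27  26]
 [ 64  39  32  35  36  30  26  26  28  29  30  33  35  37  34  32  32  32
   31  29  28  27  28  27]
 [ 92  57  36  32  31  27  25  25  25  26  29  31  35  37  35  33  32  32
   30  28  28  28  28  27]
 [101  65  36  26  24  24  23  24  24  24  28  29  30  30  31  31  32  30
   30  28  27  28  29  27]
 [115  82  48  29  23  24  24  23  24  24  25  26  29  30  30  31  31  31
   29  28  29  28  28  28]
 [139 121  89  55  33  25  25  25  24  23  24  24  25  27  29  30  29  29
   29  27  27  28  28  28]
 [144 140 129 105  73  53  45  33  26  24  24  24  25  26  27  28  29  30
   30  28  29  29  29  27]
 [146 146 145 140 134 131 117  88  53  30  25  23  24  24  26  26  28  30
   30  31  32  32  30  28]
 [149 149 152 154 153 148 138 115  81  49  30  26  25  24  25  24  26  28
   29  30  32  32  32  34]
 [151 154 151 137 119 110 110 110 102  83  55  33  26  24  24  25  24  26
   27  28  29  31  31  34]
 [148 139 121 104 106 119 126 124 115 104  86  63  40  27  26  26  30  27
   25  27  29  29  30  30]
 [128 108 103 114 124 128 124 117 112 110 104  89  63  41  31  31  36  34
   31  28  29  37  48  62]
 [105 108 121 129 130 124 112 103 106 110 107 100  88  74  54  42  41  47
   54  62  69  84 102 113]
 [ 98 105 113 117 115 107  98  96 100 103 108 114 119 120 113 101  89  81
   84  88  92  97 105 115]
 [143 134 120 102  91  87  86  88  91 100 111 120 125 127 129 126 117 107
  102 102 106 110 117 121]]
```

```bash
python3 -m crank '0 0 0 0 0 0; 0 0 0 0 0 0; 0 0 0 0 0 0; 0 -1 0 0 0 0; 0 -2.5 0 0 0 0' 0.1
python3 -m crank '0 -2 0 0 0 0; 0 -4 0 0 0 0; 0 -6 1 0 0 0; 0 -8 3 0 0 0; 0 -9 6 0 0 0'
python3 go.py .5 -.2 .28 -12.6 50 -1
python3 - <<'E'
from h import *
c=cam("side");t=cam("top");w=cam("wrist");np.save("side7.npy",c,allow_pickle=True);np.save("top7.npy",t,allow_pickle=True);np.save("w7.npy",w,allow_pickle=True)
a=cv2.resize(c["px"][60:160,220:340,::-1],None,fx=3.2,fy=3.2,interpolation=3); b=cv2.resize(w["px"][:,:,::-1],(416,312))
im=np.zeros((320,800,3),np.uint8);im[:320,:384]=a[:320];im[:312,384:]=b
cv2.imwrite("pics/m8.png",im)
E
```

```text
time_s: 32.35
tcp_pos: [0.6151, -0.2642, 0.1585]
eef_rot: [-0.587, 0.215, -0.272, 0.731]
force: [-1.0, 0.0, -0.3]
finger_gap: 0.047
time_s: 32.85
tcp_pos: [0.5848, -0.2583, 0.2628]
eef_rot: [-0.586, 0.216, -0.272, 0.732]
force: [0.2, 0.0, 0.7]
finger_gap: 0.0477
q [ 1.233 -0.199 -0.671  2.169 -0.935  0.437 -0.548] tcp [ 0.585 -0.258  0.263] approach [ 0.741 -0.165 -0.651]
shift cm [-3.836 -8.169 -4.954] turn [  0.106 179.257 -14.684]
```

View pics/m8.png

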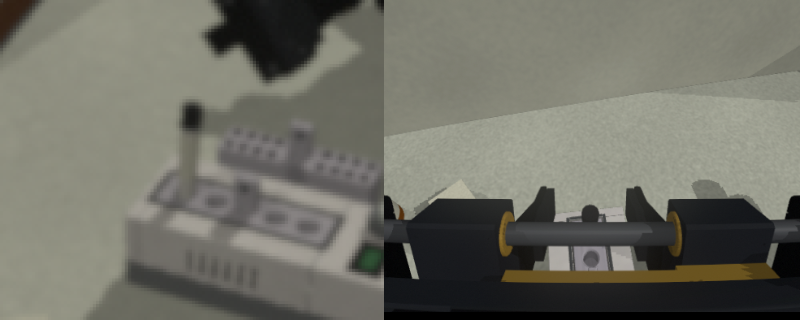

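The side view (crop 192,103–195) shows the tube upright in the far hole, and the wrist view shows the same. I check its depth by the cap and go back for tube B, levelling the tool first.

```bash
python3 -m crank '0 -0.6 0.7 -8 0 0; 0 -1.2 1.4 -16 0 0; 0 -1.6 1.8 -24 0 0; 0 -2 2.2 -32 0 0; 0 -2 2.2 -40 0 0' 1
python3 -m crank '0 0 0 -8 0 0; 0 0 0 -10 0 0; 0 0 0 -10 0 0; 0 0 0 -10 0 0; 0 0 0 -10 0 0'
python3 go.py .6 .2 .28 -12.6 90 1
python3 - <<'E'
from h import *
s=np.load("side7.npy",allow_pickle=True).item()
print("cap top pred side (bias about +1.2,+0.5)",proj(s,[[.6334,-.2671,.168],[.6334,-.2671,.148],[.6334,-.2671,.173]]).round(1))
g=cv2.cvtColor(s["px"],cv2.COLOR_RGB2GRAY);print(g[88:112,274:286])
E
```

```text
time_s: 33.5
tcp_pos: [0.5844, -0.26, 0.2941]
eef_rot: [-0.496, 0.38, -0.477, 0.618]
force: [0.3, 2.0, 0.7]
finger_gap: 0.0801
time_s: 34.0
tcp_pos: [0.5847, -0.2581, 0.2927]
eef_rot: [-0.464, 0.421, -0.527, 0.574]
force: [0.6, -0.7, -0.6]
finger_gap: 0.0869
q [ 1.161  0.361 -0.999  1.453  0.301  1.402 -1.619] tcp [ 0.585 -0.258  0.293] approach [ 0.088 -0.014 -0.996]
shift cm [-45.064   0.968  -8.448] turn [-5.093  0.209 -0.326]
cap top pred side (bias about +1.2,+0.5) [[277.4  92.8]
 [277.3  99.1]
 [277.4  91.2]]
[[143 143 143 144 144 143 143 142 141 141 141 141]
 [143 144 144 143 143 143 141 141 142 141 141 141]
 [144 143 142 139 135 133 134 135 138 140 141 141]
 [143 142 137 127 116 111 112 117 126 134 139 141]
 [142 139 128 106  85  76  76  86 103 122 134 137]
 [141 136 117  84  55  44  43  54  75 102 122 129]
 [142 134 112  74  40  30  29  36  55  85 107 115]
 [142 135 111  70  35  26  26  31  49  77  98 106]
 [141 132 109  67  33  25  25  31  50  77  96 103]
 [138 127  98  60  32  26  25  33  52  79  97 102]
 [137 123  92  55  32  27  28  36  58  82  98 103]
 [138 125  96  65  45  39  39  47  66  87  99 102]
 [140 131 111  85  69  62  60  64  80  95 102 105]
 [142 136 122 102  92  88  83  85  94 106 111 112]
 [141 135 124 111 104 101  98  98 110 122 127 128]
 [139 133 123 113 109 107 102 105 120 134 140 141]
 [139 134 123 114 110 107 104 107 124 139 145 145]
 [142 135 123 114 110 107 105 110 126 140 145 144]
 [142 134 122 113 110 107 105 110 126 139 144 144]
 [144 135 122 112 110 107 105 111 127 140 145 145]
 [148 139 124 114 110 107 105 114 131 143 146 147]
 [152 143 125 113 109 107 107 117 135 145 148 147]
 [153 142 124 113 109 107 107 120 139 149 151 151]
 [150 138 121 111 109 106 107 122 143 153 154 155]]
```

```bash
python3 -m crank '0 0 0 -5 0 0; 0 0 0 -5 -8 0; 0 0 0 -5 -16 0; 0 0 0 -5 -24 0; 0 0 0 -5 -32 0'
python3 -m crank '0 0 0 0 -8 0; 0 0 0 0 -16 0; 0 0 0 0 -24 0; 0 0 0 0 -32 0; 0 0 0 0 -40 0'
python3 -m crank '0 0 0 0 -8 0; 0 0 0 0 -16 0; 0 0 0 0 -24 0; 0 0 0 0 -32 0; 0 0 0 0 -40 0'
python3 -m crank '0 0 0 0 -8 0; 0 0 0 0 -16 0; 0 0 0 0 -24 0; 0 0 0 0 -32 0; 0 0 0 0 -40 0'
python3 -m crank '0 0 0 0 -8 0; 0 0 0 0 -16 0; 0 0 0 0 -24 0; 0 0 0 0 -28 0; 0 0 0 0 -28 0'
python3 go.py .60 .20 .28 -12.6 90 -1
```

```text
time_s: 34.5
tcp_pos: [0.5847, -0.2587, 0.2936]
eef_rot: [-0.573, 0.584, -0.401, 0.411]
force: [0.8, -0.1, -0.0]
finger_gap: 0.0871
time_s: 35.0
tcp_pos: [0.5845, -0.2588, 0.2937]
eef_rot: [-0.676, 0.69, -0.181, 0.187]
force: [-0.5, -0.1, 1.1]
finger_gap: 0.0872
time_s: 35.5
tcp_pos: [0.5846, -0.2588, 0.2936]
eef_rot: [-0.697, 0.712, 0.061, -0.06]
force: [-0.3, -0.1, -1.0]
finger_gap: 0.0868
time_s: 36.0
tcp_pos: [0.5846, -0.2588, 0.2936]
eef_rot: [-0.634, 0.648, 0.296, -0.3]
force: [0.3, -0.2, -0.4]
finger_gap: 0.0871
time_s: 36.5
tcp_pos: [0.5847, -0.2588, 0.2935]
eef_rot: [-0.545, 0.558, 0.439, -0.447]
force: [1.1, -0.4, 0.5]
finger_gap: 0.0872
q [ 1.248  0.616 -1.358  1.375  0.622  1.608  1.317] tcp [ 0.585 -0.259  0.294] approach [ 0.003 -0.021 -1.   ]
shift cm [45.151  0.593  8.417] turn [ 0.407  0.135 -1.142]
```

```bash
python3 -m crank '4 0 0.7 0 0 0; 8 0 1.5 0 0 0; 12 0 2.2 0 0 0; 16 0 3 0 0 0; 20 0 3.7 0 0 0'
python3 go.py .60 .20 .28 -12.6 90 -1
```

```text
time_s: 37.0
tcp_pos: [0.5918, -0.0541, 0.2895]
eef_rot: [-0.545, 0.558, 0.438, -0.446]
force: [0.8, 1.0, -0.3]
finger_gap: 0.0869
q [ 1.028  0.488 -1.353  1.493  0.496  1.542  1.036] tcp [ 0.592 -0.054  0.289] approach [ 0.003 -0.021 -1.   ]
shift cm [24.992  0.628  4.747] turn [ 0.432 -0.006 -1.114]
```

```bash
python3 -m crank '4 0 0.7 0 0 -0.5; 8 0 1.5 0 0 -1.1; 12 0 2.2 0 0 -1.1; 16 0 3 0 0 -1.1; 20 0 3.7 0 0 -1.1'
python3 -m crank '4 0.3 0.7 0 0 0; 5 0.6 1 0 0 0; 5 0.6 1 0 0 0; 5 0.6 1 0 0 0; 5 0.6 1 0 0 0'
cat > tubes.py <<'E'
from h import *
np.set_printoptions(precision=4,suppress=True)
c=cam("wrist"); g=cv2.cvtColor(c["px"],cv2.COLOR_RGB2GRAY); m=((g>125)*255).astype(np.uint8)
# region of the tray only: darker floor surrounds the tubes
n,l,st,ce=cv2.connectedComponentsWithStats(m)
for i in range(1,n):
    if 500<st[i,4]<2500 and st[i,3]>60 and st[i,2]<45:
        ys,xs=np.nonzero(l==i); b=np.array([xs[ys>=ys.max()-1].mean(),ys.max()+1.]); k=np.array([xs[ys<=ys.min()+1].mean(),ys.min()])
        P=plane(c,[b,k],.034); d=P[1]-P[0];L=np.linalg.norm(d);u=d/L
        print("px",b,k,"bottom",P[0],"neck",P[1],"len(110)",L,"mid",P[0]+u*.065,"axis yaw",np.degrees(np.arctan2(-d[1],-d[0])))
save(c,"w8",1.5)
E
python3 tubes.py; python3 go.py .60 .20 .28 -12.6 90 -1
```

```text
time_s: 37.5
tcp_pos: [0.599, 0.149, 0.2859]
eef_rot: [-0.55, 0.554, 0.444, -0.44]
force: [0.5, 0.0, -0.5]
finger_gap: 0.087
time_s: 38.0
tcp_pos: [0.6013, 0.1963, 0.2796]
eef_rot: [-0.55, 0.554, 0.443, -0.44]
force: [0.2, -1.1, -0.1]
finger_gap: 0.0871
px [217.5 142. ] [215.  43.] bottom [0.5677 0.1586 0.034 ] neck [0.4601 0.1833 0.034 ] len(110) 0.11041403140922722 mid [0.5044 0.1731 0.034 ] axis yaw -12.91616660637528
q [ 0.51   0.55  -1.262  1.413  0.526  1.543  0.633] tcp [0.601 0.196 0.28 ] approach [ 0.007 -0.    -1.   ]
shift cm [0.319 0.155 0.21 ] turn [ 0.388 -0.07   0.061]
```

```bash
python3 go.py .510 .1727 .15 -12.7 50 -1 | tail -1
python3 -m crank '0 0 0 -8 0 0; 0 0 0 -16 0 0; 0 0 0 -24 0 0; 0 0 0 -32 0 0; 0 0 0 -40 0 0' 0.1 20
python3 go.py .510 .1727 .12 -12.7 50 -1
```

```text
shift cm [-4.332 13.048  8.351] turn [-39.612   0.008   0.07 ]
time_s: 38.55
tcp_pos: [0.6009, 0.1984, 0.2793]
eef_rot: [-0.329, 0.707, 0.568, -0.262]
force: [-1.3, 1.4, 0.5]
finger_gap: 0.0548
q [ 0.829 -0.172 -1.332  1.943  0.44   0.754  0.558] tcp [0.601 0.198 0.279] approach [ 0.631 -0.138 -0.763]
shift cm [-4.514  6.975 16.637] turn [0.265 0.058 0.227]
```

```bash
python3 -m crank '-0.9 1.4 3.3 0 0 0; -1.8 2.8 6.6 0 0 0; -2.7 4.2 9.9 0 0 0; -3.6 5.6 13.3 0 0 0; -4.5 7 16.6 0 0 0'
python3 -m crank '0 0 0 0 0 0; 0 0 0 0 0 0; 0 0 0 0 0 0; 0 0 0 0 0 0; 0 0 0 0 0 0'
python3 go.py .510 .1727 .034 -12.7 50 -1
```

```text
time_s: 39.05
tcp_pos: [0.5116, 0.1707, 0.1211]
eef_rot: [-0.328, 0.708, 0.566, -0.264]
force: [-0.1, -1.5, -0.0]
finger_gap: 0.0479
time_s: 39.55
tcp_pos: [0.5131, 0.1738, 0.1229]
eef_rot: [-0.33, 0.707, 0.568, -0.263]
force: [0.0, 0.1, 0.3]
finger_gap: 0.048
q [ 0.75  -0.167 -1.377  2.289  0.752  0.535  0.098] tcp [0.513 0.174 0.123] approach [ 0.629 -0.137 -0.765]
shift cm [-0.202  6.825  5.936] turn [0.075 0.046 0.245]
```

```bash
python3 -m crank '-0.1 1.4 1.2 0 0 0.2; -0.2 2.8 2.4 0 0 0.2; -0.2 4 3.5 0 0 0.2; -0.2 5.2 4.5 0 0 0.2; -0.2 5.2 4.5 0 0 0.2'
python3 go.py .510 .1727 .034 -12.7 50 -1
```

```text
time_s: 40.05
tcp_pos: [0.5091, 0.1717, 0.0501]
eef_rot: [-0.332, 0.706, 0.566, -0.267]
force: [-0.8, -0.1, -0.2]
finger_gap: 0.0476
q [ 0.487  0.283 -1.249  2.339  1.404  0.807 -0.442] tcp [0.509 0.172 0.05 ] approach [ 0.622 -0.14  -0.77 ]
shift cm [0.119 1.487 0.975] turn [-0.358  0.142 -0.005]
```

Within limits. I go down the rest of the way and close.

```bash
python3 -m crank '0.1 0.5 0.4 -0.3 0 0; 0.1 1 0.7 -0.3 0 0; 0.1 1.5 1 -0.3 0 0; 0.1 1.5 1 -0.3 0 0; 0.1 1.5 1 -0.3 0 0'
python3 -m crank '0 0 0 0 0 0; 0 0 0 0 0 0; 0 0 0 0 0 0; 0 0 0 0 0 0; 0 0 0 0 0 0' -1 20
python3 -m crank '0 0 0 0 0 0; 0 0 0 0 0 0; 0 0 0 0 0 0; 0 0 0 0 0 0; 0 0 0 0 0 0'
python3 go.py .5315 .1678 .036 -12.7 50 -1
```

```text
time_s: 40.55
tcp_pos: [0.5128, 0.1723, 0.0352]
eef_rot: [-0.328, 0.708, 0.567, -0.263]
force: [-0.2, 0.2, 0.5]
finger_gap: 0.0477
time_s: 41.05
tcp_pos: [0.5129, 0.1739, 0.0352]
eef_rot: [-0.328, 0.707, 0.568, -0.263]
force: [3.0, 6.4, -0.6]
finger_gap: 0.016
time_s: 41.55
tcp_pos: [0.513, 0.174, 0.0353]
eef_rot: [-0.328, 0.707, 0.568, -0.263]
force: [2.3, 5.4, 0.0]
finger_gap: 0.0153
q [ 0.422  0.347 -1.194  2.343  1.498  0.845 -0.52 ] tcp [0.513 0.174 0.035] approach [ 0.632 -0.139 -0.763]
shift cm [-0.205  1.404 -1.523] turn [0.295 0.144 0.191]
```

```bash
python3 -m crank '0.1 0 -0.3 0 0 0; 0.1 0.4 -0.7 0 0 0; 0.1 0.9 -1.1 0 0 0; 0.1 1.4 -1.5 0 0 0; 0.1 1.4 -1.5 0 0 0'
python3 -m crank '0 0 0 0 0 0; 0 0 0 0 0 0; 0 0 0 0 0 0; 0 0 0 0 0 0; 0 0 0 0 0 0' -0.3
python3 go.py .5095 .1740 .034 -12.7 50 -1
```

```text
time_s: 42.05
tcp_pos: [0.5347, 0.169, 0.0349]
eef_rot: [-0.327, 0.709, 0.567, -0.262]
force: [1.1, 3.6, 3.3]
finger_gap: 0.0153
time_s: 42.55
tcp_pos: [0.5326, 0.1681, 0.0335]
eef_rot: [-0.328, 0.709, 0.567, -0.264]
force: [0.1, 0.3, -0.6]
finger_gap: 0.0302
q [ 0.422  0.381 -1.159  2.314  1.526  0.846 -0.496] tcp [0.533 0.168 0.033] approach [ 0.63  -0.143 -0.763]
shift cm [ 0.067 -1.376  1.783] turn [ 0.25   0.11  -0.051]
```

```bash
python3 -m crank '0.1 -0.3 0.4 0 0 0; 0.1 -0.7 0.9 0 0 0; 0.1 -1.1 1.4 0 0 0; 0.1 -1.4 1.8 0 0 0; 0.1 -1.4 1.8 0 0 0'
python3 -m crank '0 0 0 0 0 0; 0 0 0 0 0 0; 0 0 0 0 0 0; 0 0 0 0 0 0; 0 0 0 0 0 0' -1 20
python3 -m crank '0 -1.2 -1 0 0 0; 0 -4 -3.4 0 0 0; 0 -7 -6 0 0 0; 0 -10.5 -9 0 0 0; 0 -14 -12 0 0 0'
python3 - <<'E'
from h import *
print(get_obs()["q"].round(3));togo([.578,-.251,.28])
s=cam("side");t=cam("top");np.save("side8.npy",s,allow_pickle=True)
o=get_obs()["tcp_pos"];print(o)
a=cv2.resize(s["px"][200:350,150:330,::-1],None,fx=2.2,fy=2.2,interpolation=3);b=cv2.resize(t["px"][150:300,110:290,::-1],None,fx=2.2,fy=2.2,interpolation=3);cv2.imwrite("pics/m9.png",np.hstack([a,b]))
E
```

```text
time_s: 43.05
tcp_pos: [0.5099, 0.1752, 0.0327]
eef_rot: [-0.328, 0.708, 0.568, -0.264]
force: [-0.1, -0.2, -0.8]
finger_gap: 0.0302
time_s: 43.55
tcp_pos: [0.511, 0.1747, 0.0329]
eef_rot: [-0.328, 0.708, 0.567, -0.263]
force: [0.6, -0.0, -0.2]
finger_gap: 0.0149
time_s: 44.05
tcp_pos: [0.5074, 0.1653, 0.1544]
eef_rot: [-0.328, 0.711, 0.56, -0.27]
force: [0.2, -2.1, -1.7]
finger_gap: 0.0149
[ 0.55  -0.243 -1.152  2.267  0.561  0.587  0.294]
shift cm [-39.14   1.25 -20.17]
[0.5108658  0.16736485 0.16057962]
```

```bash
python3 -m crank '0 0 0 0 0 0; 0 0 0 0 0 0; 0 0 0 0 0 0; 0 0 0 0 0 0; 0 0 0 0 0 0'
python3 - <<'E'
from h import *
print(get_obs()["q"].round(3));togo([.578,-.251,.28])
E
```

```text
time_s: 44.65
tcp_pos: [0.5078, 0.1667, 0.1534]
eef_rot: [-0.329, 0.71, 0.561, -0.271]
force: [-0.1, -0.0, -0.2]
finger_gap: 0.0151
[ 0.547 -0.235 -1.152  2.266  0.571  0.587  0.285]
shift cm [-39.3    1.06 -20.2 ]
```

```bash
python3 -m crank '-2.6 0.1 -1.3 0 0 0; -5.2 0.1 -2.6 0 0 0; -7.8 0.2 -4 0 0 0; -10.4 0.3 -5.3 0 0 0; -13.1 0.3 -6.7 0 0 0'
python3 go.py .578 -.251 .27 -12.6 50 -1
```

```text
time_s: 45.15
tcp_pos: [0.5308, 0.0261, 0.1966]
eef_rot: [-0.329, 0.711, 0.56, -0.27]
force: [-0.0, 0.1, 1.4]
finger_gap: 0.015
q [ 0.095 -0.298 -0.37   2.319  0.458  0.539  0.727] tcp [0.531 0.026 0.197] approach [ 0.619 -0.156 -0.77 ]
shift cm [-26.035   1.796 -12.779] turn [-0.368  0.241 -1.014]
```

```bash
python3 -m crank '-2.6 0.2 -1.3 0 0 0; -5.2 0.4 -2.6 0 0 0; -7.8 0.6 -3.9 0 0 0; -10.4 0.8 -5.2 0 0 0; -13 0.9 -6.4 0 0 -1'
python3 -m crank '-2.6 0.2 -1.3 0 0 0; -5.2 0.4 -2.6 0 0 0; -7.8 0.6 -3.9 0 0 0; -10.4 0.8 -5.2 0 0 0; -13 0.9 -6.4 0 0 0'
python3 go.py .578 -.251 .27 -12.6 50 -1
```

```text
time_s: 45.65
tcp_pos: [0.5552, -0.112, 0.2324]
eef_rot: [-0.331, 0.705, 0.567, -0.268]
force: [0.1, 0.3, -0.3]
finger_gap: 0.016
time_s: 46.15
tcp_pos: [0.581, -0.2509, 0.2664]
eef_rot: [-0.331, 0.706, 0.566, -0.268]
force: [0.6, 0.4, 0.1]
finger_gap: 0.015
q [-0.046 -0.186  0.445  2.08  -0.092  0.552  1.837] tcp [ 0.581 -0.251  0.266] approach [ 0.622 -0.139 -0.771]
shift cm [-0.07  -0.26  -0.008] turn [-0.409  0.264  0.003]
```

```bash
python3 -m crank '0 -0.6 -0.5 0 6.4 5.3; 0 -1.2 -1 0 12.7 10.7; 0 -1.8 -1.4 0 19.1 16; 0 -2.3 -1.9 0 25.4 21.4; 0 -2.3 -1.9 0 31.8 26.7'
python3 -m crank '0 0 0 0 6.4 5.3; 0 0 0 0 12.7 10.7; 0 0 0 0 19.1 16; 0 0 0 0 25.4 21.4; 0 0 0 0 31.8 26.7'
python3 -m crank '0 0 0 0 0 0; 0 0 0 0 0 0; 0 0 0 0 0 0; 0 0 0 0 0 0; 0 0 0 0 0 0'
python3 go.py .518 -.254 .27 -96 50 -1
```

```text
time_s: 46.65
tcp_pos: [0.5808, -0.2498, 0.2962]
eef_rot: [-0.39, 0.826, 0.367, -0.177]
force: [0.6, 0.0, -0.6]
finger_gap: 0.0149
time_s: 47.15
tcp_pos: [0.5809, -0.2485, 0.2948]
eef_rot: [-0.424, 0.904, 0.049, -0.031]
force: [0.1, -0.8, -0.7]
finger_gap: 0.0154
time_s: 47.65
tcp_pos: [0.5801, -0.2498, 0.2964]
eef_rot: [-0.424, 0.904, 0.052, -0.031]
force: [-0.8, 0.5, -0.6]
finger_gap: 0.0151
q [ 0.114  0.143 -0.126  1.717  0.741  1.294 -0.1  ] tcp [ 0.58  -0.25   0.296] approach [ 0.067 -0.635 -0.769]
shift cm [-6.208  2.084  1.99 ] turn [-0.218 10.346  7.719]
```

```bash
python3 -m crank '-1.2 0.3 0.2 0 6.4 5.3; -2.4 0.6 0.4 0 12.7 10.5; -3.6 0.8 0.6 0 19.1 15.5; -4.8 1 0.8 0 25 19.5; -6.2 1 1 0 25 19.5'
python3 -m crank '0 0 0 0 -8 0; 0 0 0 0 -16 0; 0 0 0 0 -24 0; 0 0 0 0 -32 0; 0 0 0 0 -40 0'
python3 -m crank '0 0 0 0 -8 0; 0 0 0 0 -16 0; 0 0 0 0 -24 0; 0 0 0 0 -32 0; 0 0 0 0 -40 0'
python3 go.py .518 -.254 .27 -115 50 1
```

```text
time_s: 48.15
tcp_pos: [0.5192, -0.2564, 0.2818]
eef_rot: [-0.413, 0.884, -0.195, 0.094]
force: [-0.7, -0.0, -0.4]
finger_gap: 0.0151
time_s: 48.65
tcp_pos: [0.5186, -0.2556, 0.283]
eef_rot: [-0.455, 0.863, -0.039, -0.217]
force: [0.8, 0.8, -0.4]
finger_gap: 0.0154
time_s: 49.15
tcp_pos: [0.5186, -0.2557, 0.283]
eef_rot: [-0.441, 0.736, 0.119, -0.499]
force: [0.2, 0.0, -0.8]
finger_gap: 0.0153
q [ 0.199  0.272 -0.191  1.594  0.676  1.605  0.884] tcp [ 0.519 -0.256  0.283] approach [-0.265 -0.583 -0.768]
shift cm [0.891 1.118 0.287] turn [  0.476 -99.702  -0.11 ]
```

```bash
python3 -m crank '0 0 0 0 -8 0; 0 0 0 0 -16 0; 0 0 0 0 -24 0; 0 0 0 0 -32 0; 0 0 0 0 -40 0'
python3 -m crank '0 0 0 0 -8 0; 0 0 0 0 -16 0; 0 0 0 0 -24 0; 0 0 0 0 -32 0; 0 0 0 0 -40 0'
python3 -m crank '0 0 0 0 -8 0; 0 0 0 0 -16 0; 0 0 0 0 -20 0; 0 0 0 0 -20 0; 0 0 0 0 -20 0'
python3 go.py .518 -.254 .27 -115 40 1
```

```text
time_s: 49.65
tcp_pos: [0.5186, -0.2557, 0.283]
eef_rot: [0.373, -0.521, -0.263, 0.721]
force: [-0.8, 0.2, -0.9]
finger_gap: 0.0152
time_s: 50.15
tcp_pos: [0.5186, -0.2557, 0.283]
eef_rot: [0.261, -0.243, -0.375, 0.856]
force: [0.3, 0.3, -0.3]
finger_gap: 0.0154
time_s: 50.65
tcp_pos: [0.5187, -0.2556, 0.2829]
eef_rot: [0.194, -0.094, -0.413, 0.885]
force: [-0.1, 0.0, -0.5]
finger_gap: 0.0149
q [ 0.324  0.285 -0.344  1.589  0.711  1.628  2.598] tcp [ 0.519 -0.256  0.283] approach [-0.265 -0.583 -0.768]
shift cm [ 0.139  1.108 -0.881] turn [10.184 -0.171 -0.344]
```

```bash
python3 -m crank '0.05 0.4 -0.4 5 0 0; 0.1 0.8 -0.7 10 0 -0.3; 0.1 1.1 -0.9 10 0 -0.3; 0.1 1.1 -0.9 10 0 -0.3; 0.1 1.1 -0.9 10 0 -0.3'
python3 -m crank '0 1 -1.2 0 0 0; 0 2 -2.4 0 0 0; 0 3 -3.6 0 0 0; 0 4 -4.8 0 0 0; 0 4 -4.8 0 0 0'
python3 -m crank '0 0 0 0 0 0; 0 0 0 0 0 0; 0 0 0 0 0 0; 0 0 0 0 0 0; 0 0 0 0 0 0'
python3 go.py .518 -.2543 .155 -115 40 1
python3 - <<'E'
from h import *
s=cam("side");t=cam("top");np.save("side9.npy",s,allow_pickle=True);np.save("top9.npy",t,allow_pickle=True)
a=cv2.resize(s["px"][50:160,240:370,::-1],None,fx=3.4,fy=3.4,interpolation=3);b=cv2.resize(t["px"][170:280,330:432,::-1],None,fx=3.4,fy=3.4,interpolation=3);cv2.imwrite("pics/m10.png",np.hstack([a,b]))
print("hole pred side",proj(s,[.518,-.2543,.08]).round(1),"tube bottom pred at tcp xy",proj(s,np.array([*get_obs()["tcp_pos"][:2],get_obs()["tcp_pos"][2]-.078])).round(1))
E
```

```text
time_s: 51.15
tcp_pos: [0.5179, -0.256, 0.2692]
eef_rot: [0.204, -0.076, -0.335, 0.917]
force: [-0.1, -0.7, 0.5]
finger_gap: 0.0153
time_s: 51.65
tcp_pos: [0.5168, -0.2547, 0.2025]
eef_rot: [0.204, -0.072, -0.335, 0.917]
force: [-0.1, -0.8, -0.8]
finger_gap: 0.015
time_s: 52.15
tcp_pos: [0.5184, -0.2548, 0.2062]
eef_rot: [0.203, -0.075, -0.335, 0.917]
force: [0.6, -0.5, -0.8]
finger_gap: 0.015
q [ 0.243  0.422 -0.333  1.665  0.852  1.63   2.408] tcp [ 0.518 -0.255  0.206] approach [-0.322 -0.693 -0.645]
shift cm [ 0.062  3.484 -3.934] turn [ 0.196 -0.079 -0.054]
hole pred side [[315.4 129.9]] tube bottom pred at tcp xy [[316.7 115.4]]
```

View pics/m10.png

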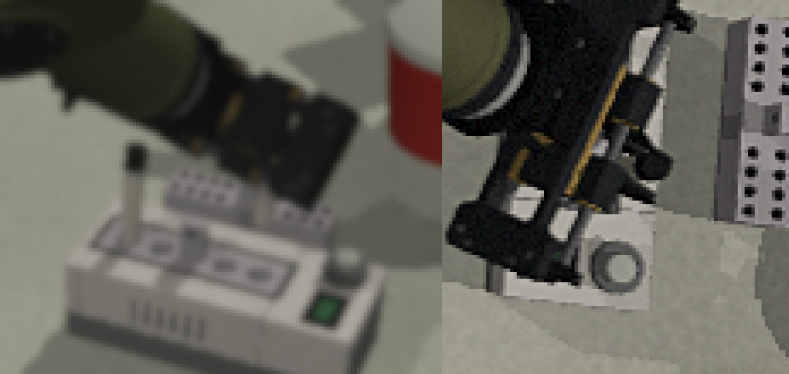

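The side view shows tube B's lower end at px (317.4,115.3) above the near hole at px (317.1,129.7). It is upright and tube A is undisturbed. I compute the cap position from the top picture, then lower.

```bash
python3 - <<'E'
from h import *
t=np.load("top9.npy",allow_pickle=True).item()
print(proj(t,[[.518,-.255,.2577],[.518,-.255,.238]]).round(1), "measured 392.1 217.9 (top bias x -3mm => +1.5 row)")
E
python3 -m crank '0 0.7 -0.8 0 0 0; 0 1.4 -1.6 0 0 0; 0 2.1 -2.4 0 0 0; 0 2.8 -3.2 0 0 0; 0 3.2 -3.65 0 0 0'
python3 -m crank '0 0.2 -0.2 0 0 0; 0 0.4 -0.45 0 0 0; 0 0.6 -0.7 0 0 0; 0 0.8 -0.95 0 0 0; 0 0.8 -0.95 0 0 0'
python3 go.py .518 -.2543 .118 -115 40 1
```

```text
[[393.7 217.9]
 [390.8 218.2]] measured 392.1 217.9 (top bias x -3mm => +1.5 row)
time_s: 52.75
tcp_pos: [0.5172, -0.2556, 0.1555]
eef_rot: [0.204, -0.074, -0.335, 0.917]
force: [-0.3, 0.4, -0.5]
finger_gap: 0.0152
time_s: 53.25
tcp_pos: [0.5178, -0.2556, 0.1446]
eef_rot: [0.203, -0.075, -0.335, 0.917]
force: [-0.6, -0.1, 0.6]
finger_gap: 0.0156
q [ 0.237  0.493 -0.325  1.706  0.871  1.56   2.326] tcp [ 0.518 -0.256  0.145] approach [-0.323 -0.693 -0.645]
shift cm [ 0.034  1.82  -2.11 ] turn [ 0.182 -0.025 -0.016]
```

```bash
python3 -m crank '0 0.4 -0.45 0 0 0; 0 0.7 -0.8 0 0 0; 0 1 -1.15 0 0 0; 0 1.2 -1.4 0 0 0; 0 1.2 -1.4 0 0 0'
python3 -m crank '0 0 0 0 0 0; 0 0 0 0 0 0; 0 0 0 0 0 0; 0 0 0 0 0 0; 0 0 0 0 0 0' -0.3
python3 -m crank '0 -1 0 0 0 0; 0 -3 0 0 0 0; 0 -6 0 0 0 0; 0 -9 0.5 0 0 0; 0 -11 2.5 0 0 0'
python3 -m crank '0 -1 1 0 0 0; 0 -2 2.5 0 0 0; 0 -2 2.5 0 0 0; 0 -2 2.5 0 0 0; 0 -2 2.5 0 0 0' -1
python3 - <<'E'
from h import *
s=cam("side");t=cam("top");np.save("side10.npy",s,allow_pickle=True);np.save("top10.npy",t,allow_pickle=True)
print("cap tops pred side",proj(s,[[.518,-.2543,.168],[.6334,-.2671,.168]]).round(1),"top",proj(t,[[.518,-.2543,.168],[.6334,-.2671,.168]]).round(1), "btn", proj(s,[.451,-.271,.093]).round(1))
a=cv2.resize(s["px"][80:170,250:370,::-1],None,fx=4,fy=4,interpolation=3);b=cv2.resize(t["px"][155:270,330:410,::-1],(250,360),interpolation=3);cv2.imwrite("pics/m11.png",np.hstack([a,b]))
print(get_obs()["tcp_pos"],get_obs()["q"])
g=cv2.cvtColor(s["px"],cv2.COLOR_RGB2GRAY);np.savetxt("/dev/stdout",g[96:122:1,310:326],fmt="%d")
E
```

```text
25 26 29 27 27 26 23 22 22 20 21 37 62 87 100 106
27 29 31 32 29 25 23 23 20 20 27 48 75 94 104 106
28 31 34 34 30 26 23 22 20 23 38 63 86 101 106 107
30 32 32 33 28 23 23 21 20 27 48 76 96 104 108 108
31 30 30 29 26 23 22 19 22 36 61 86 101 107 108 108
30 29 29 27 25 21 21 20 24 41 68 90 102 107 108 108
32 29 28 26 24 21 21 20 24 39 62 84 98 105 108 108
30 30 27 24 22 22 19 20 20 30 47 69 91 104 107 108
29 28 26 25 23 21 22 20 20 26 37 60 85 101 107 107
31 28 23 24 22 23 21 21 21 23 35 59 85 101 107 107
43 32 26 24 23 23 21 cap tops pred side [[317.9 103. ]
 [277.4  92.8]] top [[381.3 219.2]
 [385.6 168.7]] btn [[341.1 127.4]]
[ 0.5455021 -0.1952348  0.2473517] [ 0.1647927   0.44453173 -0.36170788  1.54928727  0.82440961  1.76165009
  2.40514946]
126 117
92 89 89 87 83 77 72 69 68 71 83 106 122 125 123 119
86 84 83 84 83 85 85 86 85 87 94 110 119 113 104 106
82 81 80 81 83 87 92 95 96 96 101 113 114 103 90 93
82 80 79 81 84 90 95 99 99 98 101 107 107 100 94 97
85 82 80 82 88 95 101 104 102 99 98 99 97 94 94 96
102 94 88 88 94 102 108 109 105 99 96 94 90 86 85 88
131 121 111 105 105 107 111 111 107 99 95 92 88 84 82 81
152 145 138 130 120 113 113 113 107 99 95 94 89 85 81 80
159 158 154 144 129 117 114 112 106 102 103 105 102 93 87 83
158 160 158 146 129 116 114 112 108 110 121 129 126 118 107 97
152 157 156 144 127 116 114 112 109 118 135 148 149 143 134 124
```

View pics/m11.png

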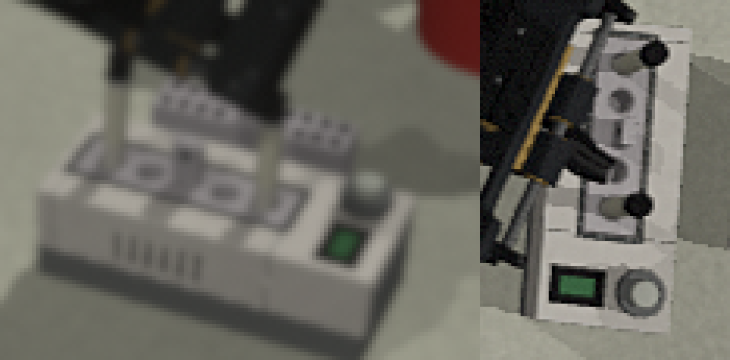

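Final picture: the side view shows both tubes upright, and the top view has caps at px (385.4,171.9) and (380.9,220.5). I predicted (385.6,170.2) and (381.3,219.2) for fully down, so they match. The button is at top px (381.5,248.9). Next I bring the closed gripper upright and turn it so that its body clears the tubes.

```bash
python3 -m crank '0 0 0 -8 0 0; 0 0 0 -16 0 0; 0 0 0 -24 0 0; 0 0 0 -32 0 0; 0 0 0 -40 0 0' -1
python3 -m crank '0 0 0 -8 0 0; 0 0 0 -10 0 0; 0 0 0 -10 8 0; 0 0 0 -10 16 0; 0 0 0 -10 24 0'
python3 -m crank '0 0 0 0 8 0; 0 0 0 0 16 0; 0 0 0 0 24 0; 0 0 0 0 32 0; 0 0 0 0 40 0'
python3 - <<'E'
from h import *
s=np.load("side10.npy",allow_pickle=True).item();t=np.load("top10.npy",allow_pickle=True).item()
np.set_printoptions(precision=4,suppress=True)
g=cv2.cvtColor(t["px"],cv2.COLOR_RGB2GRAY)[238:262,368:396]; m=cv2.inRange(g,150,255); print(g)
print("tri",*tri([(t,(381.5,248.9)),(s,(342.5,127))]))
for z in (.085,.09,.095): print(z,plane(t,[381.5,248.9],z))
# same-camera reference: well centre known in TCP coordinates (0.5757,-0.2607)
E
python3 go.py .457 -.272 .17 -6.3 90 -1
```

```text
time_s: 55.85
tcp_pos: [0.5451, -0.199, 0.2452]
eef_rot: [0.176, -0.133, -0.595, 0.773]
force: [0.3, -1.0, -0.3]
finger_gap: 0.0004
time_s: 56.35
tcp_pos: [0.545, -0.1963, 0.2426]
eef_rot: [0.285, -0.304, -0.61, 0.674]
force: [0.7, 1.0, 0.3]
finger_gap: 0.0006
time_s: 56.85
tcp_pos: [0.5454, -0.1949, 0.2426]
eef_rot: [0.476, -0.515, -0.476, 0.531]
force: [-0.0, -0.5, 0.6]
finger_gap: 0.0001
[[174 174 173 173 174 174 175 175 176 172 169 171 171 172 171 173 172 172
  173 167 157 155 160 148 115 139 135 136]
 [158 161 162 168 178 179 170 134 150 179 176 174 176 179 178 175 174 169
  157 158 157 159 157 155 133 138 144 146]
 [175 172 157 118 129 136 127 131 122 144 172 171 165 140 146 167 166 162
  159 160 157 160 157 157 135 140 146 147]
 [ 61  64  96 118 117 117 118 125 114  70  60  74  80  78  94 109 105 144
  164 160 159 158 159 162 137 142 145 145]
 [  1   5  75 123 118 120 127 118  76  55  80  90  84  83  84  85  84 102
  140 165 160 157 160 153 140 141 139 144]
 [  5  18  76 127 121 123 115  55  55  72  97  92  91  89  90  86  85  83
  103 144 163 160 159 156 139 141 141 143]
 [  
[... 1753 characters left out ...]
129 128 142 151 163 163 159 164 165 166 167 162 161 160 160 162 160 161
  162 160 159 161 154 142 146 142 137 139]
 [142 138 143 143 142 133 116 121 126 127 134 141 141 164 163 162 164 165
  166 166 162 160 157 141 142 140 139 140]
 [146 146 145 143 140 143 143 143 141 140 140 139 139 139 128 119 123 125
  134 139 144 146 151 141 141 139 143 142]]
tri [ 0.4482 -0.2733  0.0933] [0.0004708269033054602, 0.00047082690330536067]
0.085 [[ 0.4483 -0.2755  0.085 ]]
0.09 [[ 0.4485 -0.2741  0.09  ]]
0.095 [[ 0.4487 -0.2728  0.095 ]]
q [ 0.983  0.254 -0.868  1.62   0.293  1.366  1.657] tcp [ 0.545 -0.195  0.243] approach [-0.014 -0.093 -0.996]
shift cm [-6.833  8.269  8.846] turn [-0.546  7.237 -5.399]
```

```bash
python3 -m crank '-1.6 0 2 0 4 -3; -3.2 0 4 -0.5 7 -5.4; -4.8 0 6 -0.5 7 -5.4; -6.8 0 8.8 -0.5 7 -5.4; -6.8 3 8.8 -0.5 7 -5.4' -1
python3 -m crank '0 0 0 0 0 0; 0 0 0 0 0 0; 0 0 0 0 0 0; 0 0 0 0 0 0; 0 0 0 0 0 0'
python3 go.py .4515 -.2755 .13 -6.3 90 -1
```

```text
time_s: 57.35
tcp_pos: [0.4575, -0.2726, 0.2237]
eef_rot: [-0.524, 0.528, 0.471, -0.473]
force: [-0.4, -0.3, -0.1]
finger_gap: 0.0003
time_s: 57.85
tcp_pos: [0.46, -0.2667, 0.2219]
eef_rot: [-0.524, 0.524, 0.475, -0.475]
force: [-0.2, 0.1, 0.5]
finger_gap: 0.0004
q [ 1.225  0.141 -0.808  1.747  0.106  1.297  1.865] tcp [ 0.46  -0.267  0.222] approach [ 0.001 -0.001 -1.   ]
shift cm [-0.95   9.389  0.765] turn [ 0.056  0.653 -0.04 ]
```

```bash
python3 -m crank '-0.5 3 0.4 0 0 0; -0.95 6 0.8 0 0 0; -0.95 9 0.8 0 0 0; -0.95 10 0.8 0 0 0; -0.95 10.4 0.8 0 0 0'
python3 -m crank '0 0.2 0 0 0 0; 0 0.4 0 0 0 0; 0 0.6 0 0 0 0; 0 0.8 0 0 0 0; 0 0.8 0 0 0 0'
```

```text
time_s: 58.35
tcp_pos: [0.45, -0.2753, 0.1167]
eef_rot: [0.525, -0.524, -0.474, 0.475]
force: [-2.5, 1.0, 2.7]
finger_gap: 0.0007
time_s: 58.85
tcp_pos: [0.4514, -0.2761, 0.1131]
eef_rot: [-0.523, 0.525, 0.474, -0.475]
force: [-7.2, 5.1, 22.9]
finger_gap: -0.0
```

```bash
python3 -m crank '0 -0.1 0 0 0 0; 0 -0.1 0 0 0 0; 0 -0.1 0 0 0 0; 0 -0.1 0 0 0 0; 0 -0.1 0 0 0 0'
python3 -m crank '0 -0.1 0 0 0 0; 0 -0.1 0 0 0 0; 0 -0.1 0 0 0 0; 0 -0.1 0 0 0 0; 0 -0.1 0 0 0 0'
python3 -m crank '0 -0.15 0 0 0 0; 0 -0.15 0 0 0 0; 0 -0.15 0 0 0 0; 0 -0.15 0 0 0 0; 0 -0.15 0 0 0 0'
python3 -m crank '0 -0.2 0 0 0 0; 0 -0.2 0 0 0 0; 0 -0.2 0 0 0 0; 0 -0.2 0 0 0 0; 0 -0.2 0 0 0 0'
```

```text
time_s: 59.35
tcp_pos: [0.4513, -0.276, 0.1132]
eef_rot: [-0.523, 0.525, 0.474, -0.475]
force: [-5.9, 3.4, 16.7]
finger_gap: 0.0006
time_s: 59.85
tcp_pos: [0.4513, -0.276, 0.1134]
eef_rot: [-0.523, 0.525, 0.474, -0.475]
force: [-3.1, 3.1, 9.6]
finger_gap: 0.0002
time_s: 60.35
tcp_pos: [0.4512, -0.2761, 0.1134]
eef_rot: [-0.524, 0.525, 0.475, -0.474]
force: [-0.2, 1.2, 6.6]
finger_gap: 0.001
time_s: 60.85
tcp_pos: [0.4505, -0.2761, 0.1148]
eef_rot: [-0.524, 0.525, 0.474, -0.474]
force: [2.9, -0.4, 3.7]
finger_gap: 0.0006
```

```bash
for i in 1; do python3 -m crank '0 -0.1 0 0 0 0; 0 -0.1 0 0 0 0; 0 -0.1 0 0 0 0; 0 -0.1 0 0 0 0; 0 -0.1 0 0 0 0'; done
python3 -m crank '0 -0.1 0 0 0 0; 0 -0.1 0 0 0 0; 0 -0.1 0 0 0 0; 0 -0.1 0 0 0 0; 0 -0.1 0 0 0 0'
python3 -m crank '0 -0.1 0 0 0 0; 0 -0.1 0 0 0 0; 0 -0.1 0 0 0 0; 0 -0.1 0 0 0 0; 0 -0.1 0 0 0 0'
python3 -m crank '0 -0.1 0 0 0 0; 0 -0.1 0 0 0 0; 0 -0.1 0 0 0 0; 0 -0.1 0 0 0 0; 0 -0.1 0 0 0 0'
```

```text
time_s: 61.35
tcp_pos: [0.4501, -0.276, 0.1156]
eef_rot: [-0.524, 0.524, 0.474, -0.475]
force: [1.0, -0.4, 2.2]
finger_gap: 0.0007
time_s: 61.85
tcp_pos: [0.4499, -0.2759, 0.1165]
eef_rot: [0.524, -0.524, -0.474, 0.475]
force: [0.3, -0.7, 2.0]
finger_gap: 0.0005
time_s: 62.35
tcp_pos: [0.4499, -0.2759, 0.1175]
eef_rot: [0.524, -0.524, -0.474, 0.475]
force: [-0.2, -0.6, 1.1]
finger_gap: 0.0003
time_s: 62.85
tcp_pos: [0.4502, -0.2756, 0.1185]
eef_rot: [0.524, -0.524, -0.474, 0.475]
force: [-0.4, 0.1, 0.1]
finger_gap: 0.0002
```

The force drops linearly from about 4 N to 0 over 5.1 mm (TCP z 0.1134 to 0.1185), so the button was pressed right down. I retract clear and check everything numerically.

```bash
python3 -m crank '0 -2 0 0 0 0; 0 -5 0 0 0 0; 0 -8 0 0 0 0; 0 -12 0 0 0 0; 0 -15 0 0 0 0'
python3 -m crank '4 0 0 0 0 0; 8 0 0 0 0 0; 12 0 0 0 0 0; 16 0 0 0 0 0; 20 0 0 0 0 0'
python3 -m crank '4 0 0 0 0 0; 8 0 0 0 0 0; 12 0 0 0 0 0; 12 0 0 0 0 0; 12 0 0 0 0 0'
python3 - <<'E'
from h import *
np.set_printoptions(precision=4,suppress=True)
t=cam("top");s=cam("side");np.save("topF.npy",t,allow_pickle=True);np.save("sideF.npy",s,allow_pickle=True)
print(get_obs()["tcp_pos"],get_obs()["force"])
def dark(c,uv,r,thr):
    g=cv2.cvtColor(c["px"],cv2.COLOR_RGB2GRAY);u,v=np.round(uv).astype(int);m=np.zeros_like(g);m[v-r:v+r+1,u-r:u+r+1]=(g[v-r:v+r+1,u-r:u+r+1]<thr)
    n,l,st,ce=cv2.connectedComponentsWithStats(m);i=1+st[1:,4].argmax();return st[i],ce[i]
for n,P in (("hole+58",[.6334,-.2671]),("hole-58",[.518,-.2543])):
    for nm,c in (("top",t),("side",s)):
        pr=proj(c,[*P,.162])[0]; print(n,nm,"cap centre pred",pr.round(1),*dark(c,pr,7,60))
    a=dark(t,proj(t,[*P,.162])[0],7,60)[1];b=dark(s,proj(s,[*P,.158])[0],7,60)[1];print("  cap tri",*tri([(t,a),(s,b)]))
# change against earlier pictures
t2=np.load("top2.npy",allow_pickle=True).item()
d=cv2.absdiff(cv2.cvtColor(t["px"],7),cv2.cvtColor(t2["px"],7)); t0=np.load("top0.npy",allow_pickle=True).item()
for nm,(x0,y0,x1,y1) in (("old block",(395,160,440,245)),("bottle+box",(225,110,325,168))):
    A,B=[cv2.cvtColor(q["px"],cv2.COLOR_RGB2GRAY)[y0:y1,x0:x1].astype(np.float32) for q in ((t,t2) if nm=="old block" else (t,t0))]
    print(nm,"shift px",cv2.phaseCorrelate(A,B),"mean diff",np.abs(A-B).mean())
E
```

```text
time_s: 63.35
tcp_pos: [0.4506, -0.2758, 0.2708]
eef_rot: [-0.524, 0.525, 0.474, -0.475]
force: [-0.2, 0.4, -0.9]
finger_gap: 0.0003
time_s: 63.85
tcp_pos: [0.4701, -0.0751, 0.2686]
eef_rot: [-0.524, 0.525, 0.474, -0.475]
force: [0.0, -0.4, 0.7]
finger_gap: 0.0003
time_s: 64.35
tcp_pos: [0.482, 0.0435, 0.2685]
eef_rot: [-0.523, 0.524, 0.475, -0.475]
force: [-0.1, 0.1, -0.4]
finger_gap: -0.0001
[0.4821 0.0412 0.2684] [ 1.0416 -0.5162 -0.3138]
hole+58 top cap centre pred [384.8 169.1] [381 166   9  11  67] [384.8507 171.2687]
hole+58 side cap centre pred [277.3  94.7] [277  93   6   7  34] [279.7941  96.0588]
  cap tri [ 0.6278 -0.2683  0.1583] [0.0010543607346072488, 0.0010543607346072197]
hole-58 top cap centre pred [380.5 219.3] [376 215   9  12  64] [380.1875 220.0625]
hole-58 side cap centre pred [317.8 104.9] [311  98  15  15 223] [317.9372 105.0045]
  cap tri [ 0.5168 -0.2542  0.1588] [0.0004292658720298045, 0.00042926587202968643]
old block shift px ((0.3620358671186281, 0.046027840610861404), 0.93634881808434) mean diff 8.893072
bottle+box shift px ((0.08124640190890631, -0.09922459170307718), 0.9102371788024902) mean diff 9.353793
```

```bash
python3 -c "
from cell import order,get_obs
print(order.hand_in(), get_obs()['time_s'])"
```

```text
the job is handed in; nothing more can be done
the job is handed in; nothing more can be done
```

I finished the whole task and handed it in at about 64 s of robot time. The hand-in gives no verdict.

- **Blocks:** The small-hole block stands on the bench 140 mm to the right of the well. The four-hole block is in the well. It was let go at the same tool height (0.1015 m) at which the old flush block was gripped.
- **Tubes:** The tray held two tubes. One is in the hole farthest from the robot and one in the nearest, both cap up. One tube had slid about 16 mm along its groove before I took it, so I moved it back before the final grip.
- **Button:** I pressed it last. As I backed off, the force fell from about 4 N to 0 over 5.1 mm, which is its full travel. I then moved the arm clear.

**Last checks:**
- **Cap height:** The far tube's cap centre came out at 0.158 m from two views, which is right for a tube at the bottom of its hole.
- **Cap position:** Both caps lie within about 2 px of their expected places in the top picture.
- **Not moved:** The small-hole block, bottle and slide box had moved by less than 0.4 px.

**Disagreed or not confirmed:**
- **Near tube:** In the final side picture the near tube's cap was hidden by the gripper, so its last check rests on the top view and a picture taken before the button press.
- **Top camera:** It reads about 3 mm short in x compared with the wrist camera, and I allowed for that.
- **Button force:** The press overshot to about 23 N against the button's stop, below the 40 N limit.

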